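Close the flower press on its rest and hold it shut

ROBOT

A 6-joint arm with a two-finger parallel gripper is mounted at the origin on the work surface. World frame = base frame: x ahead of the robot, y to its left, z up, the work surface at z = 0. Lengths are in mm, angles in rad, forces in N, time in s.
With the tool pointing down it reaches from about 350 to 775 mm from the base axis. Payload 7.3 kg.
Tool frame: the origin (TCP) lies at the very end of the fingers, on their centre line; the grasp point (between the pads) lies 19 mm behind it; z points along the fingers, y is the direction in which the jaws open and shut (so a half turn about z gives the same grasp; the last joint's range is limited). The gripper opens to 92 mm and grips with 3 to 60 N. Pads are 19 mm wide; open, the fingers measure 130 mm over their backs; the gripper's body (75 mm by 190 mm) begins 47 mm behind the grasp point.
Start: joints at [-1.374, 0.342, 1.524, -0, 1.275, -0.146], TCP at [176.489, -494.469, 190.741] pointing down, gripper open.
Joint ranges: [-2.53, 2.53], [-0.77, 2.02], [0.04, 2.7], [-1, 4.14], [0.28, 2.66], [-3.11, 3.11]. Speed limits (rad/s): [2.57, 2.57, 3.14, 3.14, 3.14, 3.14].

INTERFACE

Orientations are given as [roll, pitch, yaw] about the fixed x, y, z axes, in that order (R = Rz(yaw) Ry(pitch) Rx(roll)).
In Python, from plant import bot gives the robot as it stands.
- The arm moves only by the tool arm_command, never from a script. Its argument "targets" is a list of rows, each an object of numbers: "x", "y", "z": the shift along the world's x, y, z in cm; "roll": the turn about the world's z in rad. In form: [{"x": .., "y": .., "z": .., "roll": ..}, ...]. A call has 1 to 8 rows; each row is the pose to reach, as a shift and turn from the pose commanded when the call began; what a row does not reach only later rows make up. A row lasts 1/12 s, in which the tool goes at most 41.7 mm and 7.16 degrees, less where a joint would pass 70% of its speed; a pose out of reach is approached as far as the arm can. A call with a gripper value outside its range is refused whole. "fingers" is the opening, from 0 (shut) to 1 (fully open), set as the call begins (left out, the last holds). The fingers move at their own pace and stop on an object; the grip force is fixed at half the most. Time passes only in rows, so rows that repeat a pose let the fingers close. It gives the time, the measured TCP pose, the force and the opening at its end, in the units of the state.
- bot.get_obs(): the state, without advancing time (a new reading comes with each control period).
- bot.capture(name): name is "scene" or "side" or "wrist"; returns a dict with "img" (400x640x3 uint8, blue, green, red), "fx", "fy", "cx", "cy" (pixels), "position" and "rotation" of the camera in the world; the wrist camera has in their place "hand_eye" (4x4, takes a point from camera to tool coordinates, whose origin is the TCP and whose axes are the flange's). Camera axes: x right, y down, z forward; pixel columns grow to the right and rows downward; lengths in mm; the calibration is good to about 2 mm. A picture is of the moment at which its call begins: read the wrist's pose just before it. There is no depth.
- bot.close_job(): hands the job in, once; it reports no verdict.
The state is a dict: "time": time; "joint_positions": joint angles; "dq": joint speeds; "tau": joint torques, N m; "tool_pos": TCP position; "tcp_rot": TCP orientation; "contact_force": force on the tool from outside, world axes, zero at the start; "moment": the same for the moment, N m; "grip_width": finger opening in mm.
Only numpy, scipy, OpenCV 4.12 (cv2) and the standard library are available. Lean on these libraries where they do the work, as an engineer would, in place of code of your own. Each camera call takes 0.05 s, during which the arm holds its last target.

TASK

Set the base of the wooden flower press (the board with two dowels) level on the narrow raised rest, dowels up, lengthwise along the rest and centred so that both ends overhang equally, and let go of it. Then fit the cover (the board with the grip block) over the dowels so that the two boards meet flush, press it down firmly with about the weight of a kilogram or somewhat more, and finish while still holding it pressed so that someone can slip the clips over the ends. Do not displace the other things on the table.

Things in the scene. Friction and masses are not known exactly. Their poses are not given: they have to be found in the camera images.
- base_mid (a point): Centre of the press's base: a loose, plain pale board 130 x 56 x 24 mm (x, y, z) lying flat, dowels up; grip it across its 56 mm width. The point is 12 mm above its underside, 12 mm below its top face. x along its length, z up. Two dowels, 10 mm thick, stand 22 mm above the top face at x = -45 and +45 mm, y = 0; their upper 4 mm taper to 5 mm.
- cover_grip (a point): Centre line of the grip block of the press's cover, 36 mm above the cover's underside: 20 mm above its board and 18 mm below the block's top. Plain pale board 130 x 56 x 16 mm (x, y, z), lying flat on the table, with a block 44 x 28 x 38 mm on its middle; grip the block across its 28 mm (y). x along its length, z up. Seated on the base, this point is 48 mm above base_mid.
- rest_top (a point): Centre of the top face of the rest, 60 mm above the table: a dark wooden rail, top 74 x 34 mm (x, y), on a wider foot 110 x 80 x 12 mm, fixed to the table. x along its length, z up. The base lies loose on its flat top, held by friction alone, overhanging 28 mm at each end and 11 mm at each side; base_mid is then 12 mm above this point.
- base: The base as a whole, 0.11 to 0.21 kg: origin at the centre of its underside, axes as at base_mid. A thin brown cork patch lies on its top face between the dowels.
- cover: The cover as a whole, loose, 0.11 to 0.21 kg: origin at the centre of its underside, axes as at cover_grip. Two through holes, 13 mm wide with 2 mm chamfers, at x = -45 and +45 mm, y = 0 take the dowels, either way round; when seated the dowels show 6 mm above the board.
- rest: The rest as a whole; origin at the centre of the underside of its foot, axes as at rest_top.
- eraser: Bystander: white eraser 50 x 22 x 13 mm, origin at the centre of its underside.
- offcut: Bystander: plain wooden offcut 60 x 26 x 18 mm, origin at the centre of its underside.
- jar: Bystander: closed glass jar 72 mm wide, 95 mm tall, origin at the centre of its underside.
- dish: Bystander: white ceramic mixing bowl 84 mm wide, 28 mm tall, origin at the centre of its underside.
- brush: Bystander: slim paint brush 200 mm long lying flat along its x axis, origin under its middle.
- clip_a: Bystander: dark steel U-shaped clip 47 x 30 x 26 mm, origin at the centre of its underside.
- clip_b: Bystander: the other steel clip, 47 x 30 x 26 mm, origin at the centre of its underside.
There are look-alikes about, which are no part of the job. Leave any pink or yellow look-alike of the cover alone.

How it is judged (in metres and radians):
On the way:
1. the base lies level, centred and lengthwise on the rest, dowels up, and has been let go (horizontal distance between base_mid and rest_top below 0.014 m and z of base_mid in the frame of rest_top between 0.009 and 0.015 m and angle between the x axis of base_mid and the x axis of rest_top, either way round below 0.2 rad and angle between base_mid's own z axis and vertical below 0.06 rad and contact force between the fingers and base below 0.1 N and linear speed of base below 0.02 m/s), for 0.2 s.
At the end, for the whole second after the job is handed in: Base level on the rest, dowels up, centred within 16 mm, lengthwise within 0.22 rad; cover seated on the dowels, flush within 2 mm and 0.03 rad; fingers still on the cover, pressing it with over 6 N onto the base and so the base onto the rest, through the last second (horizontal distance between base_mid and rest_top below 0.016 m and z of base_mid in the frame of rest_top between 0.009 and 0.015 m and angle between the x axis of base_mid and the x axis of rest_top, either way round below 0.22 rad and angle between base_mid's own z axis and vertical below 0.06 rad and horizontal distance between cover_grip and base_mid below 0.005 m and z of cover_grip in the frame of base_mid between 0.0455 and 0.05 m and angle between the z axis of cover_grip and the z axis of base_mid, either way round below 0.03 rad and angle between the x axis of cover_grip and the x axis of base_mid, either way round below 0.08 rad and contact force between cover and base above 6 N and contact force between base and rest above 6 N and contact force between the fingers and cover above 3 N); the arm keeps its last pose, push and grip.
It fails at once if another thing on the table was displaced by more than 30 mm (distance of any of eraser, offcut, jar, dish, brush, clip_a, clip_b from where it was at the start of the episode above 0.03 m).
It also fails if it takes over 61 s, if anything falls off the work surface, if the arm or the gripper's body presses on something with over 40 N, if the wrist force passes 120 N, or if a joint passes its speed limit or range.

## Working session

There is one attempt and no reset: what is moved stays moved. The work goes in short steps, Python scripts to look and compute and a tool call to move; the robot and the scene stay as the last step left them, time stands still between calls to the robot, and variables do not carry over. Pictures are saved under pics/ and viewed, and the job is handed in when it is done.

Besides the shell and the picture viewer there is one more tool, called after "Call:" as a command line: name --argument value ..., lists and objects as JSON in quotes. arm_command: Moves the arm, as the interface text tells. Its arguments: {"type":"object","properties":{"targets":{"type":"array","items":{"type":"object","properties":{"x":{"type":"number"},"y":{"type":"number"},"z":{"type":"number"},"roll":{"type":"number"}}}},"fingers":{"type":"number"}},"required":["targets"]}

```bash
mkdir -p pics; ls; cat > h.py <<'E'
import numpy as np, cv2, pickle
from plant import bot
def snap(n,f):
    o=bot.get_obs(); c=bot.capture(n); c['obs']=o
    cv2.imwrite(f'pics/{f}.png',c['img']); pickle.dump(c,open(f'pics/{f}.pkl','wb')); return c
E
python3 - <<'E'
from h import *
for n in ['scene','side','wrist']:
    c=snap(n,n+'0'); print(n,{k:np.round(v,4).tolist() for k,v in c.items() if k not in('img','obs')})
print({k:np.round(v,3).tolist() for k,v in bot.get_obs().items()})
E
```

```text
pics
scene {'fx': 450.6248, 'fy': 450.6248, 'cx': 318.0887, 'cy': 203.224, 'position': [910.3496, -896.0085, 896.4629], 'rotation': [-2.3528, -0.0041, 0.457]}
side {'fx': 472.1721, 'fy': 472.1721, 'cx': 320.6757, 'cy': 193.3972, 'position': [-57.4635, 444.4762, 1012.2637], 'rotation': [-2.3911, -0.0043, -2.3731]}
wrist {'fx': 339.1476, 'fy': 339.1476, 'cx': 318.1144, 'cy': 194.0281, 'hand_eye': [[-0.0003, -0.951, -0.3092, 83.573], [1.0, -0.0003, -0.0, 0.636], [-0.0001, -0.3092, 0.951, -193.9527], [0.0, 0.0, 0.0, 1.0]]}
{'time': 0.15, 'joint_positions': [-1.374, 0.343, 1.525, 0.0, 1.275, -0.146], 'dq': [-0.002, -0.005, -0.004, 0.001, 0.001, 0.001], 'tau': [0.001, -43.147, -24.435, 0.072, 0.054, -0.0], 'tool_pos': [176.421, -494.089, 190.207], 'tcp_rot': [-3.14, -0.0, 0.343], 'contact_force': [0.686, -0.687, -0.601], 'moment': [-0.011, -0.004, 0.044], 'grip_width': 91.533}
```

View pics/scene0.png

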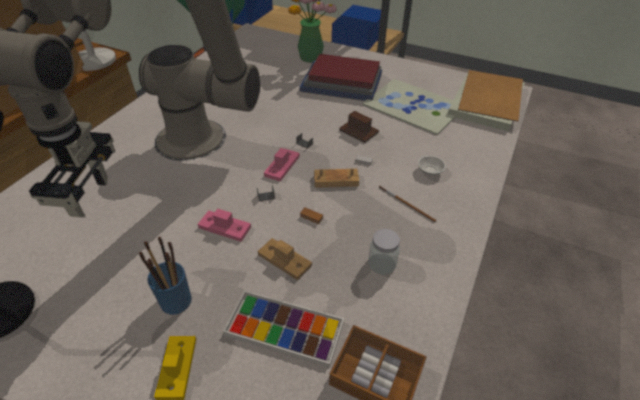

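View pics/side0.png

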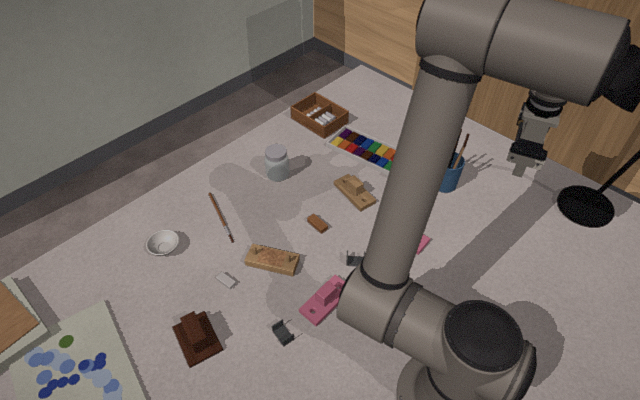

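View pics/wrist0.png

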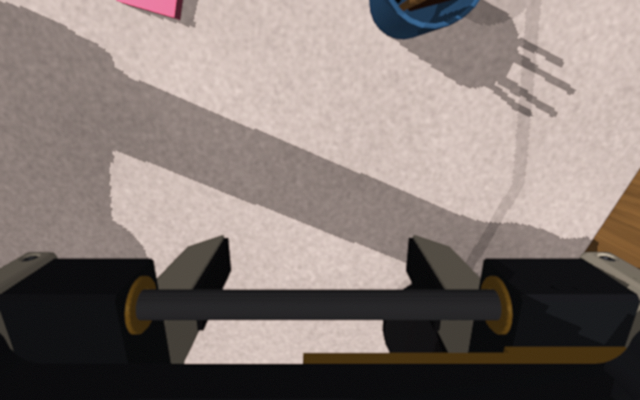

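The scene view shows the base at about (336,178), the rest at (360,125) and the cover at (285,258), along with pink and yellow look-alikes. Next I'll enlarge them to measure positions.

```bash
cat >> h.py <<'E'
from scipy.spatial.transform import Rotation as Ro
def campose(c):
    if 'hand_eye' in c:
        T=np.eye(4);o=c['obs'];T[:3,:3]=Ro.from_euler('xyz',o['tcp_rot']).as_matrix();T[:3,3]=o['tool_pos']
        T=T@np.array(c['hand_eye']);return T[:3,:3],T[:3,3]
    return Ro.from_euler('xyz',c['rotation']).as_matrix(),np.array(c['position'])
def ray(c,u,v,z):
    R,p=campose(c);d=R@np.array([(u-c['cx'])/c['fx'],(v-c['cy'])/c['fy'],1]);return p+d*(z-p[2])/d[2]
def proj(c,P):
    R,p=campose(c);q=(np.atleast_2d(P)-p)@R
    return np.c_[c['cx']+c['fx']*q[:,0]/q[:,2],c['cy']+c['fy']*q[:,1]/q[:,2]]
def load(f): return pickle.load(open(f'pics/{f}.pkl','rb'))
def crop(f,x0,y0,w,h,s,out):
    im=cv2.imread(f'pics/{f}.png')[y0:y0+h,x0:x0+w];cv2.imwrite(f'pics/{out}.png',cv2.resize(im,None,fx=s,fy=s,interpolation=cv2.INTER_CUBIC))
E
python3 - <<'E'
from h import *
c=load('scene0');s=load('side0')
for n,u,v,us,vs,z in [('base',336,177,272,259,24),('rest',360,118,196,324,60),('cover',285,258,354,192,16),('pinkA',282,163,322,300,16),('jar',384,258,277,165,60),('offcut',312,215,317,223,18),('eraser',363,160,226,281,10),('clipN',304,140,283,332,13),('clipM',265,193,355,259,13)]:
    print(n,ray(c,u,v,z).round(),ray(s,us,vs,z).round())
crop('scene0',230,90,210,190,3.8,'c1');crop('side0',140,150,260,220,3,'c2')
E
```

```text
base [525.  15.  24.] [510.  28.  24.]
rest [490. 275.  60.] [481. 275.  60.]
cover [ 534. -307.   16.] [ 520. -298.   16.]
pinkA [347.   8.  16.] [341.  21.  16.]
jar [ 761. -234.   60.] [ 727. -189.   60.]
offcut [ 528. -148.   18.] [ 514. -139.   18.]
eraser [560. 139.  10.] [551. 146.  10.]
clipN [352. 144.  13.] [349. 141.  13.]
clipM [ 368. -126.   13.] [ 364. -125.   13.]
```

View pics/c1.png

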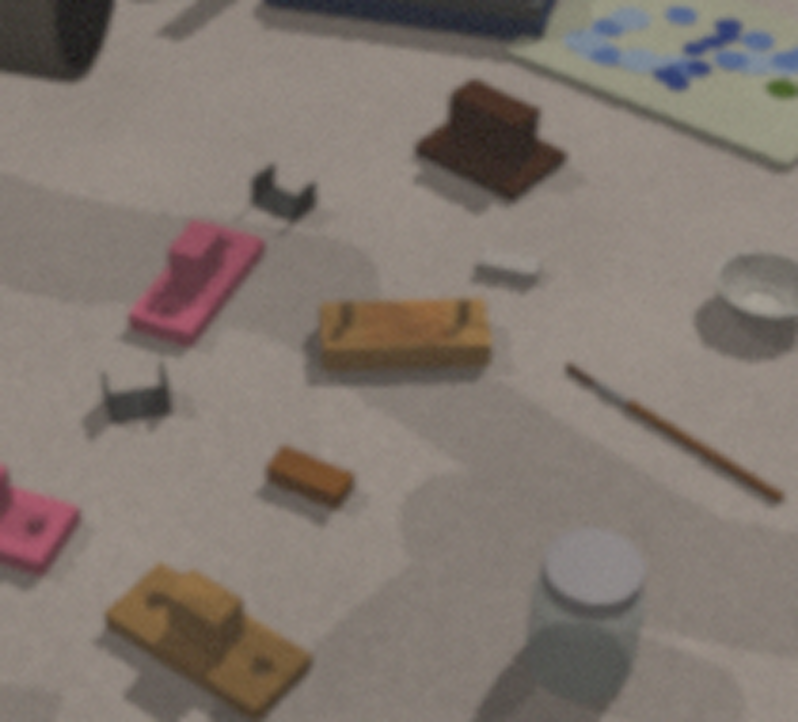

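View pics/c2.png

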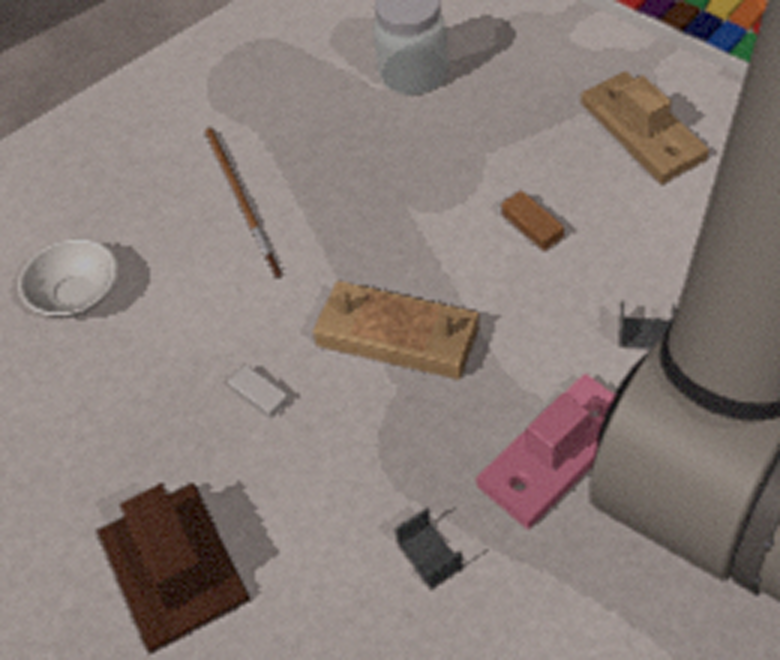

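```bash
cat > rough.py <<'E'
from h import *
from scipy.optimize import least_squares
c=load('scene0');s=load('side0')
A=lambda L:np.array(L,float)/3.8+[230,90]
B=lambda L:np.array(L,float)/3+[140,150]
def fit(sc,si,L,W,z,x0):
    sc=A(sc);si=B(si)
    K=np.array([[1,1],[1,-1],[-1,-1],[-1,1]])*[L/2,W/2]
    def pts(x):
        k=K@np.array([[np.cos(x[2]),np.sin(x[2])],[-np.sin(x[2]),np.cos(x[2])]])+x[:2];return np.c_[k,np.full(4,z)]
    def f(x):
        a,b=proj(c,pts(x)),proj(s,pts(x)); r=[]
        for m,o in((a,sc),(b,si)):
            for q in o:
                d=np.linalg.norm(m-q,axis=1);r+=list(m[d.argmin()]-q)
        return r
    best=min((least_squares(f,[*x0,t],loss='soft_l1') for t in np.linspace(-1.5,1.6,9)),key=lambda r:r.cost)
    print(best.x.round(3),best.cost.round(2),len(best.fun))
fit([(322,303),(487,300),(489,350),(322,346)],[(337,283),(478,310),(462,360),(318,328)],130,56,24,(518,20))
fit([(415,147),(512,192),(566,155)],[(99,533),(150,645),(248,597)],110,80,12,(486,275))
fit([(107,612),(256,708),(311,660),(160,566)],[(628,73),(582,98),(663,178),(707,150)],130,56,16,(525,-302))
E
python3 rough.py
```

```text
[5.19111e+02 2.16320e+01 4.94000e-01] 9.31 16
[ 4.82580e+02  2.82533e+02 -2.32000e-01] 7.69 12
[ 527.264 -304.179    2.943] 10.61 16
```

Rough poses are base (519,22, yaw 0.49), rest (483,283, yaw -0.23) and cover (527,-304, yaw -0.20). I'll take wrist views from above each one.

Call:
arm_command --targets '[{"z":4},{"z":8},{"z":11},{"x":4,"y":2,"z":11,"roll":-0.12},{"x":8,"y":4,"z":11,"roll":-0.24},{"x":12,"y":6,"z":11,"roll":-0.36},{"x":15,"y":8,"z":11,"roll":-0.48},{"x":19,"y":10,"z":11,"roll":-0.54}]'

```text
$.targets[0]: bad value
```

Call:
arm_command --targets '[{"x":3.5,"y":2},{"x":7,"y":4},{"x":10.5,"y":6},{"x":14,"y":8,"z":-2},{"x":16,"y":9,"z":-4},{"x":16,"y":9,"z":-5},{"x":16,"y":9,"z":-5}]'

```text
$.targets[0]: bad value
```

```bash
python3 - <<'E'
from h import *
c=snap('wrist','w1');o=c['obs'];print(o['time'],o['tool_pos'],o['tcp_rot'],o['dq'])
E
```

```text
0.15 [ 176.42101681 -494.0894697   190.20654428] [-3.14042893e+00 -1.72437864e-04  3.42821114e-01] [-0.00184649 -0.00484346 -0.00382651  0.00136674  0.00120014  0.00116081]
```

View pics/w1.png

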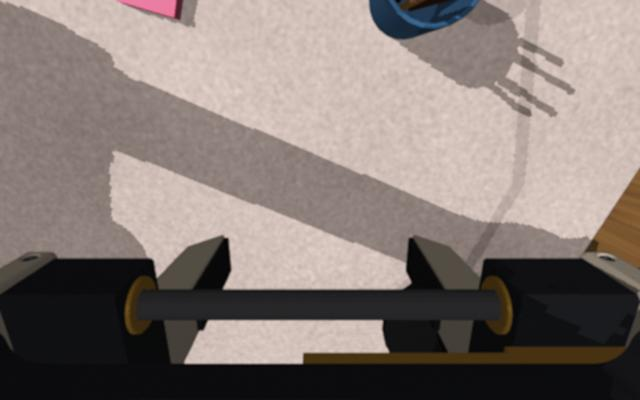

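The call was refused because every row needs all four numbers, so the arm hasn't moved.

Call:
arm_command --targets '[{"x":0,"y":0,"z":4,"roll":0},{"x":0,"y":0,"z":8,"roll":0},{"x":0,"y":0,"z":11,"roll":0},{"x":4,"y":2,"z":11,"roll":-0.12},{"x":8,"y":4,"z":11,"roll":-0.24},{"x":12,"y":6,"z":11,"roll":-0.36},{"x":15,"y":8,"z":11,"roll":-0.48},{"x":19,"y":10,"z":11,"roll":-0.54}]'

```text
time: 0.87
tool_pos: [347.1, -404.4, 300.7]
tcp_rot: [3.141, 0.0, -0.204]
contact_force: [0.8, -1.6, -0.2]
grip_width: 92.1
```

Call:
arm_command --targets '[{"x":3.5,"y":2,"z":0,"roll":0},{"x":7,"y":4,"z":0,"roll":0},{"x":10.5,"y":6,"z":0,"roll":0},{"x":14,"y":8,"z":-2,"roll":0},{"x":16,"y":9,"z":-4,"roll":0},{"x":16,"y":9,"z":-5,"roll":0},{"x":16,"y":9,"z":-5,"roll":0},{"x":16,"y":9,"z":-5,"roll":0}]'

```text
time: 1.53
tool_pos: [505.6, -315.5, 250.4]
tcp_rot: [-3.141, 0.002, -0.197]
contact_force: [-0.2, -1.1, 0.5]
grip_width: 92.0
```

```bash
python3 - <<'E'
from h import *
c=snap('wrist','w1');o=c['obs'];print(o['time'],o['tool_pos'],o['tcp_rot'],o['dq'])
E
```

```text
1.5333 [ 505.56389224 -315.48310135  250.36119823] [-3.14138036e+00  1.75267612e-03 -1.97212350e-01] [-0.02211588 -0.02836872 -0.03050694  0.00028308  0.00509801  0.00068162]
```

View pics/w1.png

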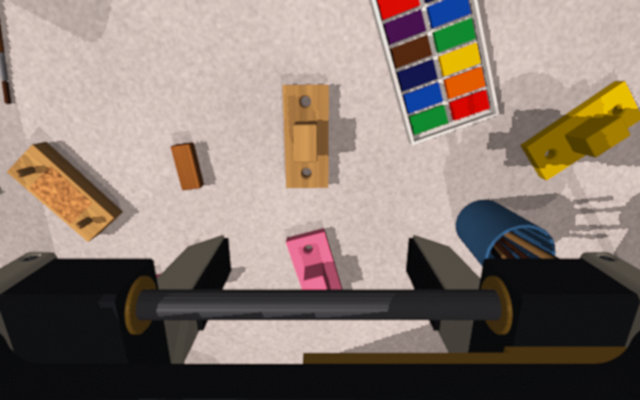

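The cover is nearly aligned, with holes at (305,101) and (306,173). The base is visible at left, corners (40,144), (122,210), (92,240) and (10,172).

```bash
cat > w1.py <<'E'
from h import *
c=load('w1')
a,b=ray(c,305,101,16),ray(c,306,173,16);print('cover',(a+b)/2,np.linalg.norm(a-b),np.arctan2(*(a-b)[1::-1]))
q=[ray(c,*p,16) for p in [(283,85),(328,85),(328,187),(286,187)]];print(np.mean(q,0))
q=[ray(c,*p,24) for p in [(40,144),(122,210),(92,240),(10,172)]];m=np.mean(q,0);d=q[0]+q[3]-q[1]-q[2];print('base',m,np.arctan2(d[1],d[0]),np.linalg.norm(d)/2)
E
python3 w1.py
```

```text
cover [ 526.55291889 -304.47801037   16.        ] 90.49226749375377 -0.1951560608256903
[ 526.12905437 -305.37945557   16.        ]
base [519.22430867  13.85123869  24.        ] 0.5532711011708901 125.25285574989302
```

Call:
arm_command --targets '[{"x":0,"y":4,"z":0,"roll":0.1},{"x":0,"y":8,"z":0,"roll":0.2},{"x":0,"y":12,"z":0,"roll":0.3},{"x":0,"y":16,"z":0,"roll":0.4},{"x":0,"y":20,"z":0,"roll":0.5},{"x":0,"y":24,"z":0,"roll":0.6},{"x":0,"y":28,"z":0,"roll":0.7},{"x":0,"y":30,"z":0,"roll":0.7}]'

```text
time: 2.25
tool_pos: [505.9, -12.9, 252.9]
tcp_rot: [3.14, -0.003, 0.508]
contact_force: [0.1, -1.2, -0.2]
grip_width: 92.1
```

Call:
arm_command --targets '[{"x":0,"y":2,"z":0,"roll":0},{"x":0,"y":3,"z":0,"roll":0},{"x":0,"y":3,"z":0,"roll":0},{"x":0,"y":3,"z":0,"roll":0}]'

```text
time: 2.58
tool_pos: [506.5, 13.6, 251.6]
tcp_rot: [3.14, -0.001, 0.502]
contact_force: [0.4, -0.0, 1.0]
grip_width: 92.0
```

```bash
python3 - <<'E'
from h import *
c=snap('wrist','w2');o=c['obs'];print(o['time'],o['tool_pos'],o['tcp_rot'],o['dq'])
E
```

```text
2.5833 [506.51209854  13.63481464 251.60264714] [ 3.13998675e+00 -9.77742601e-04  5.02304440e-01] [-0.01905037  0.0095361   0.00205015 -0.00166843 -0.00124777 -0.00055356]
```

View pics/w2.png

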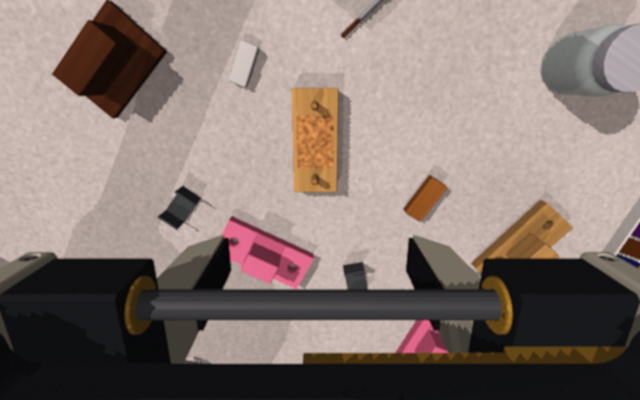

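```bash
python3 - <<'E'
from h import *
crop('w2',270,75,90,130,4.5,'w2b');crop('w2',40,0,140,125,5,'w2r')
E
```

```text
(no output)
```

View pics/w2b.png

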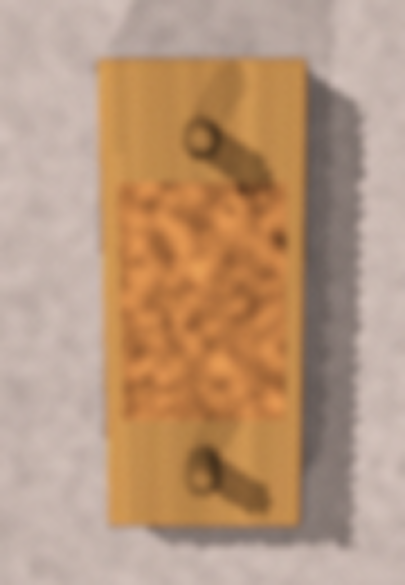

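View pics/w2r.png

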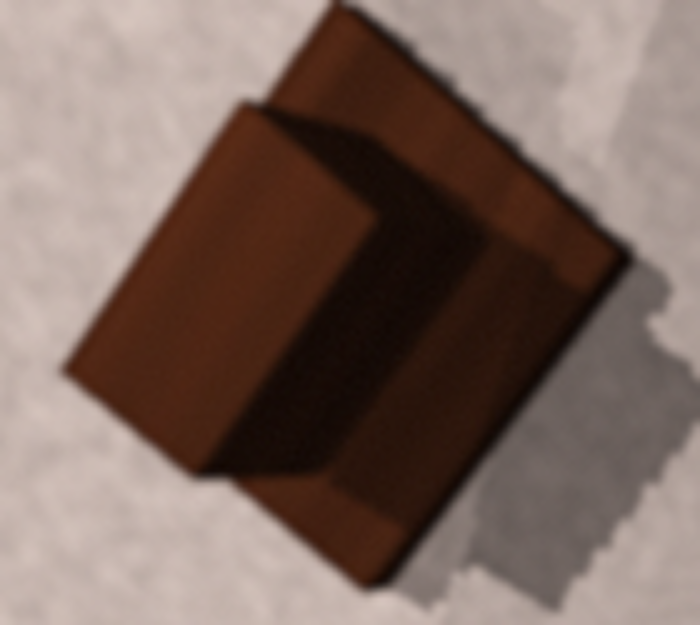

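```bash
cat > w2.py <<'E'
from h import *
c=load('w2')
def Q(L,s,o,z):
    q=[ray(c,*(np.array(p)/s+o),z) for p in L];m=np.mean(q,0);d=q[0]+q[1]-q[2]-q[3];e=q[0]+q[3]-q[1]-q[2]
    print(m.round(1),round(np.arctan2(d[1],d[0]),3),np.linalg.norm(d)/2,np.linalg.norm(e)/2)
Q([(99,59),(305,59),(299,524),(108,524)],4.5,[270,75],24)
a,b=[ray(c,*(np.array(p)/4.5+[270,75]),46) for p in((203,136),(205,465))];print((a+b)/2,np.arctan2(*(a-b)[1::-1]),np.linalg.norm(a-b))
Q([(245,102),(378,213),(200,475),(65,370)],5,[40,0],60)
E
python3 w2.py
```

```text
[517.8  23.2  24. ] 0.502 128.5897885669765 54.828430131721376
[520.37679239  24.0427879   46.        ] 0.5055301645535328 86.45347290848143
[483.3 282.2  60. ] -0.251 71.46969567701409 31.903844039057812
```

Both measurements agree: base (518.5,23.5) at yaw 0.50, rest (483,282) at yaw about -0.24. Now I'll descend onto the base.

Call:
arm_command --targets '[{"x":0.6,"y":0.5,"z":-4,"roll":0},{"x":1.2,"y":1,"z":-8,"roll":0},{"x":1.2,"y":1,"z":-12,"roll":0},{"x":1.2,"y":1,"z":-15.5,"roll":0},{"x":1.2,"y":1,"z":-18,"roll":0},{"x":1.2,"y":1,"z":-18,"roll":0},{"x":1.2,"y":1,"z":-18,"roll":0},{"x":1.2,"y":1,"z":-18,"roll":0}]'

```text
time: 3.3
tool_pos: [519.7, 23.7, 72.4]
tcp_rot: [3.14, -0.002, 0.501]
contact_force: [0.3, -0.3, 0.3]
grip_width: 91.6
```

```bash
python3 - <<'E'
from h import *
c=snap('wrist','w3');o=c['obs'];print(o['time'],o['tool_pos'],o['tcp_rot'],o['dq'])
E
```

```text
3.3 [519.73711269  23.67258015  72.41251738] [ 3.13987727e+00 -2.20157464e-03  5.01479384e-01] [ 0.00904498 -0.02150517 -0.01023231  0.00106985 -0.00424329  0.00109514]
```

View pics/w3.png

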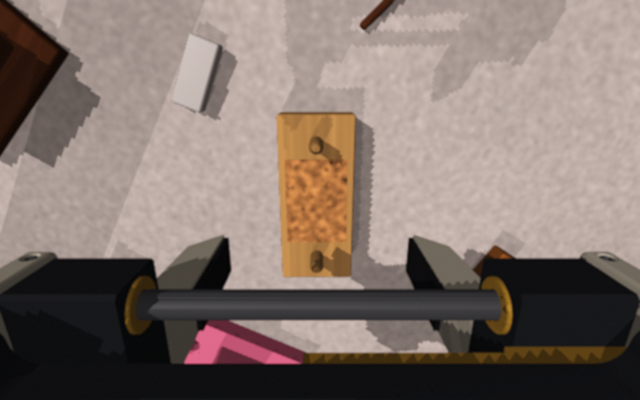

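```bash
python3 - <<'E'
from h import *
c=load('w3')
q=[ray(c,*p,24) for p in [(277,114),(355,114),(351,275),(283,275)]];print(np.mean(q,0))
a,b=[ray(c,*p,46) for p in((316,143),(316,255))];print((a+b)/2,np.arctan2(*(a-b)[1::-1]),np.linalg.norm(a-b))
E
```

```text
[519.03081303  23.94877982  24.        ]
[524.68183142  27.38925921  46.        ] 0.499244696197645 81.41490932602261
```

The wrist view puts the base centre at (519,24), within 1 mm of the TCP, so I'll descend and grip.

Call:
arm_command --targets '[{"x":0,"y":0,"z":-3,"roll":0},{"x":0,"y":0,"z":-5.5,"roll":0},{"x":0,"y":0,"z":-6.7,"roll":0},{"x":0,"y":0,"z":-6.7,"roll":0},{"x":0,"y":0,"z":-6.7,"roll":0}]'

```text
time: 3.77
tool_pos: [519.4, 24.5, 5.1]
tcp_rot: [3.14, -0.002, 0.503]
contact_force: [0.2, 0.2, -0.7]
grip_width: 92.2
```

Call:
arm_command --targets '[{"x":0,"y":0,"z":0,"roll":0},{"x":0,"y":0,"z":0,"roll":0},{"x":0,"y":0,"z":0,"roll":0},{"x":0,"y":0,"z":0,"roll":0},{"x":0,"y":0,"z":0,"roll":0},{"x":0,"y":0,"z":0,"roll":0}]' --fingers 0

```text
time: 4.27
tool_pos: [518.4, 24.7, 4.0]
tcp_rot: [3.141, -0.0, 0.503]
contact_force: [0.0, 0.3, 0.4]
grip_width: 56.8
```

Call:
arm_command --targets '[{"x":0,"y":0,"z":3,"roll":0},{"x":0,"y":0,"z":7,"roll":0},{"x":0,"y":0,"z":11,"roll":0},{"x":-0.5,"y":3,"z":12,"roll":-0.1},{"x":-1,"y":7,"z":12,"roll":-0.2},{"x":-1.5,"y":11,"z":12,"roll":-0.3},{"x":-2,"y":15,"z":12,"roll":-0.4},{"x":-2.5,"y":19,"z":12,"roll":-0.5}]'

```text
time: 4.93
tool_pos: [492.8, 216.4, 124.0]
tcp_rot: [-3.142, -0.0, -0.003]
contact_force: [0.4, -0.2, -0.4]
grip_width: 3.4
```

Call:
arm_command --targets '[{"x":-0.6,"y":3,"z":0,"roll":-0.1},{"x":-1.1,"y":5.5,"z":0,"roll":-0.2},{"x":-1.1,"y":6.8,"z":0,"roll":-0.24},{"x":-1.1,"y":6.8,"z":0,"roll":-0.24},{"x":-1.1,"y":6.8,"z":0,"roll":-0.24},{"x":-1.1,"y":6.8,"z":0,"roll":-0.24}]'

```text
time: 5.43
tool_pos: [482.3, 281.9, 123.6]
tcp_rot: [3.141, 0.0, -0.236]
contact_force: [1.0, -0.1, -0.5]
grip_width: 0.5
```

```bash
python3 - <<'E'
from h import *
c=snap('wrist','w4');o=c['obs'];print(o['time'],o['tool_pos'],o['tcp_rot'],o['dq'])
snap('side','s4');crop('side0',0,0,10,10,1,'x');crop('s4',120,230,160,140,5,'s4c')
E
```

```text
5.4333 [482.27275333 281.89452251 123.56962984] [ 3.14085160e+00  3.10894133e-04 -2.36239268e-01] [-0.01485144 -0.0038346   0.00184053  0.0017752  -0.00114461  0.00669769]
```

View pics/w4.png

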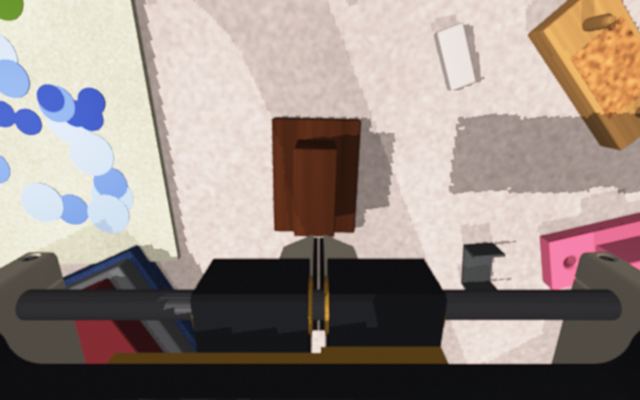

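View pics/s4.png

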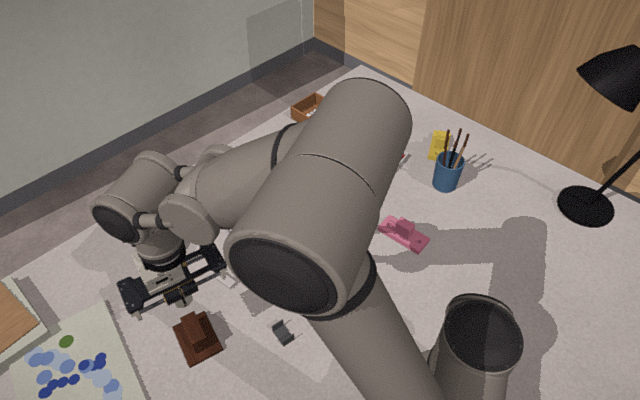

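The fingers were still closing when I lifted (56.8 mm was mid-motion), so the base stayed on the table. This view does give a close look at the rest, so I'll measure it now and re-measure the base.

```bash
python3 - <<'E'
from h import *
crop('w4',255,105,130,140,4.2,'w4r');crop('w4',510,0,130,160,3.7,'w4b')
E
```

```text
(no output)
```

View pics/w4r.png

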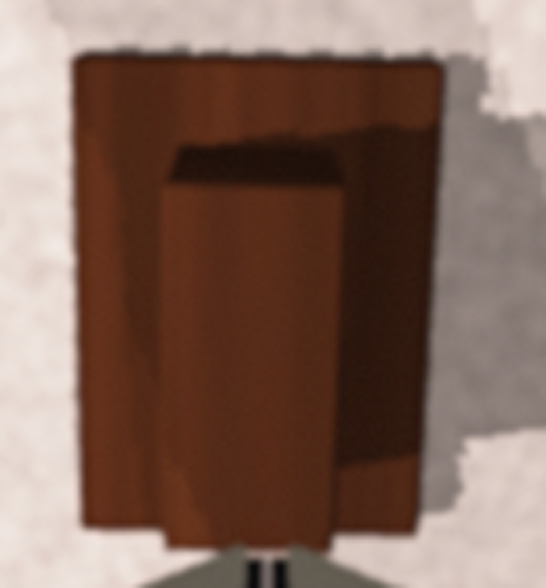

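View pics/w4b.png

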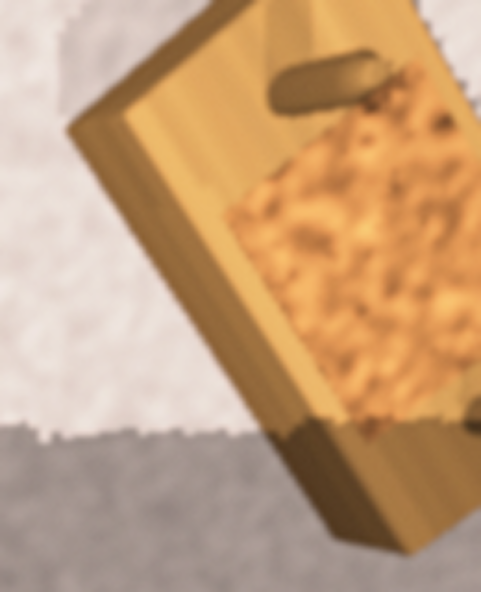

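```bash
python3 - <<'E'
from h import *
c=load('w4')
q=[ray(c,*(np.array(p)/4.2+[255,105]),60) for p in [(163,184),(344,184),(331,548),(167,548)]]
m=np.mean(q,0);d=q[0]+q[1]-q[2]-q[3];e=q[0]+q[3]-q[1]-q[2];print(m,np.arctan2(d[1],d[0]),np.linalg.norm(d)/2,np.linalg.norm(e)/2)
q=[ray(c,*(np.array(p)/4.2+[255,105]),12) for p in [(76,60),(440,68),(418,532),(83,526)]]
m=np.mean(q,0);d=q[0]+q[1]-q[2]-q[3];print(m,np.arctan2(d[1],d[0]),np.linalg.norm(d)/2)
P=[ray(c,*(np.array(p)/3.7+[510,0]),24) for p in [(123,110),(408,553)]]
t=.502;R=np.array([[np.cos(t),-np.sin(t)],[np.sin(t),np.cos(t)]])
print(P,[R@np.array(k)*1+[519,24] for k in [(65,28),(-65,28)]],np.arctan2(*(P[0]-P[1])[1::-1]))
o=bot.get_obs();print(o['time'])
E
```

```text
[483.0478131  283.48341679  60.        ] -0.2513363030108408 72.62438045210169 32.718880486732964
[482.56228522 283.27702944  12.        ] -0.2545577000375793 106.77830150864551
[array([561.51859497,  79.53952818,  24.        ]), array([448.74962839,  17.31221202,  24.        ])] [array([562.50739433,  79.82209812]), array([448.54654002,  17.26873144])] 0.5042336379771253
5.5333
```

The base hasn't moved: (518.7,24, yaw 0.503). The rest is at (483,283.3), yaw -0.25. I'll open the fingers and go back.

Call:
arm_command --targets '[{"x":0.5,"y":-3.5,"z":0,"roll":0.1},{"x":1,"y":-7.5,"z":0,"roll":0.2},{"x":1.5,"y":-11.5,"z":0,"roll":0.3},{"x":2,"y":-15.5,"z":0,"roll":0.4},{"x":2.5,"y":-19.5,"z":0,"roll":0.5},{"x":3,"y":-23,"z":0,"roll":0.6},{"x":3.7,"y":-25.8,"z":0,"roll":0.7},{"x":3.7,"y":-25.8,"z":0,"roll":0.74}]' --fingers 1

```text
time: 6.2
tool_pos: [520.4, 18.6, 124.0]
tcp_rot: [3.139, -0.0, 0.502]
contact_force: [0.1, 0.2, -0.4]
grip_width: 48.9
```

Call:
arm_command --targets '[{"x":0,"y":0,"z":-1,"roll":0},{"x":0,"y":0,"z":-3,"roll":0},{"x":0,"y":0,"z":-4,"roll":0},{"x":0,"y":0,"z":-4,"roll":0},{"x":0,"y":0,"z":-4,"roll":0},{"x":0,"y":0,"z":-4,"roll":0},{"x":0,"y":0,"z":-4,"roll":0},{"x":0,"y":0,"z":-4,"roll":0}]'

```text
time: 6.87
tool_pos: [519.8, 24.9, 84.5]
tcp_rot: [3.141, -0.001, 0.503]
contact_force: [-0.2, -0.7, -1.4]
grip_width: 91.6
```

Call:
arm_command --targets '[{"x":0,"y":-0.1,"z":-3,"roll":0},{"x":0,"y":-0.1,"z":-6,"roll":0},{"x":0,"y":-0.1,"z":-8,"roll":0},{"x":0,"y":-0.1,"z":-8,"roll":0},{"x":0,"y":-0.1,"z":-8,"roll":0}]'

```text
time: 7.28
tool_pos: [519.0, 23.8, 3.7]
tcp_rot: [-3.141, 0.001, 0.503]
contact_force: [-0.4, 0.2, -0.1]
grip_width: 92.1
```

Call:
arm_command --targets '[{"x":0,"y":0,"z":0,"roll":0},{"x":0,"y":0,"z":0,"roll":0},{"x":0,"y":0,"z":0,"roll":0},{"x":0,"y":0,"z":0,"roll":0},{"x":0,"y":0,"z":0,"roll":0},{"x":0,"y":0,"z":0,"roll":0},{"x":0,"y":0,"z":0,"roll":0},{"x":0,"y":0,"z":0,"roll":0}]' --fingers 0

```text
time: 7.95
tool_pos: [519.3, 23.7, 3.8]
tcp_rot: [3.142, -0.0, 0.503]
contact_force: [-0.5, 0.5, -0.2]
grip_width: 43.1
```

Call:
arm_command --targets '[{"x":0,"y":0,"z":0,"roll":0},{"x":0,"y":0,"z":0,"roll":0},{"x":0,"y":0,"z":0,"roll":0},{"x":0,"y":0,"z":0,"roll":0}]'

```text
time: 8.28
tool_pos: [519.2, 23.7, 3.7]
tcp_rot: [3.142, 0.0, 0.503]
contact_force: [-0.4, -0.6, 0.3]
grip_width: 16.3
```

The fingers closed past 56 mm with no contact, so I need to look.

```bash
python3 - <<'E'
from h import *
c=snap('wrist','w5');snap('side','s5');snap('scene','c5')
crop('s5',200,170,200,150,4,'s5c');crop('c5',250,100,180,140,4,'c5c')
E
```

```text
(no output)
```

View pics/w5.png

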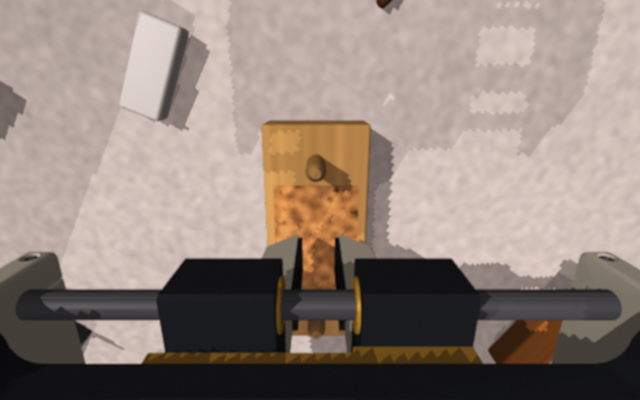

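View pics/c5c.png

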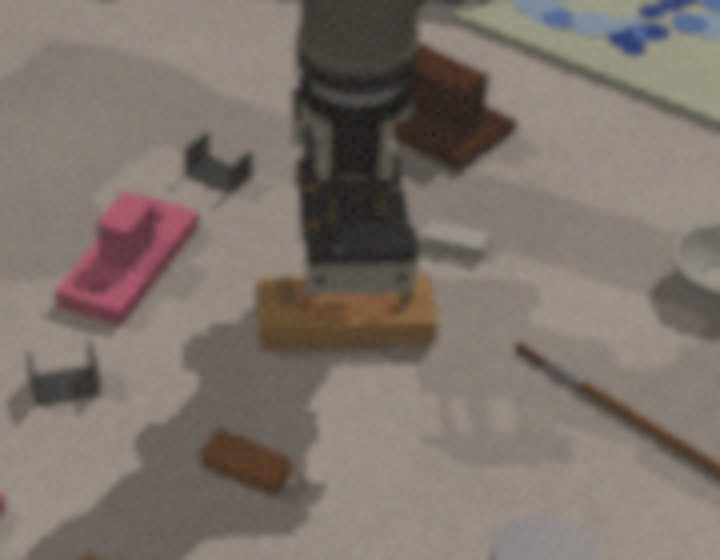

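View pics/s5c.png

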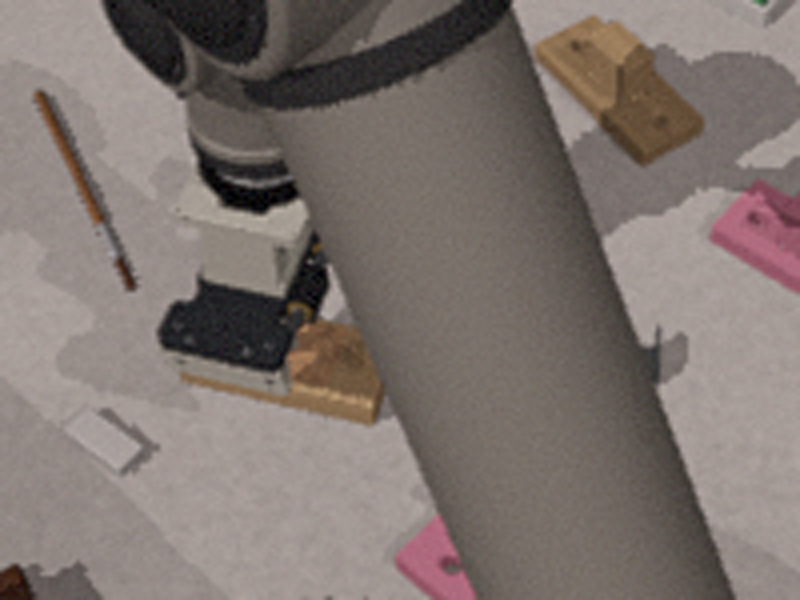

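```bash
python3 - <<'E'
from h import *
for f,x,y in(('scene0',10,120),('side0',480,80)):
    c=load(f);o=load('wrist0')['obs'];R=Ro.from_euler('xyz',o['tcp_rot']).as_matrix()
    im=c['img'].copy();S=5
    im=cv2.resize(im[y:y+110,x:x+130],None,fx=S,fy=S,interpolation=cv2.INTER_CUBIC)
    for z,col in((0,(0,0,255)),(-19,(0,255,0)),(-37,(255,0,0)),(-66,(255,255,0))):
        for yy in(-46,0,46):
            p=proj(c,R@np.array([0,yy,z])+o['tool_pos'])[0];cv2.circle(im,tuple(int(k) for k in((p-[x,y]+.5)*S)),4,col,-1)
    cv2.imwrite(f'pics/chk_{f}.png',im)
c=load('w5');print(ray(c,263,122,24),ray(c,370,123,24),np.linalg.norm(ray(c,263,122,24)-ray(c,370,123,24)))
E
```

```text
[563.24527639  78.96094653  24.        ] [588.76992075  31.48595291  24.        ] 53.9016000626654
```

View pics/chk_scene0.png

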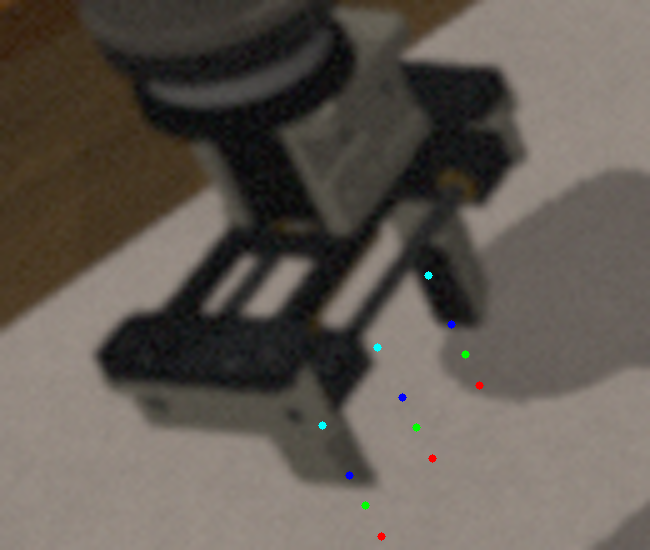

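View pics/chk_side0.png

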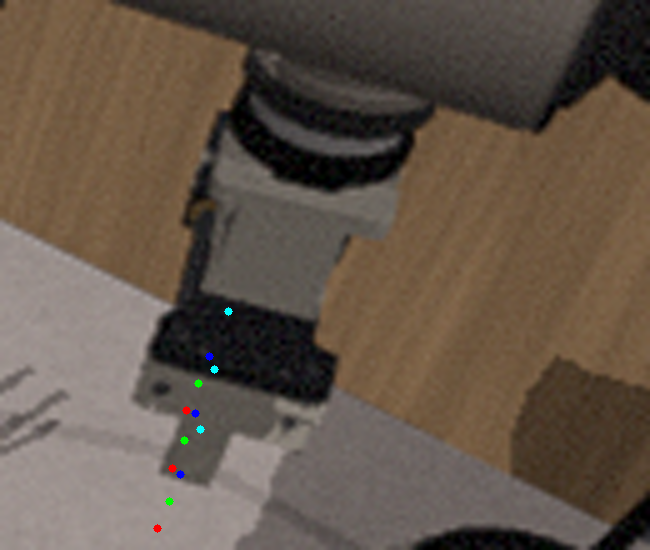

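All three cameras agree that the real fingertips end about 37 mm above the reported TCP. The fingers therefore closed above the board, and I have to command about 37 mm lower. I'll open and pin down the offset.

Call:
arm_command --targets '[{"x":0,"y":0,"z":0,"roll":0},{"x":0,"y":0,"z":0,"roll":0},{"x":0,"y":0,"z":0,"roll":0},{"x":0,"y":0,"z":0,"roll":0},{"x":0,"y":0,"z":0,"roll":0},{"x":0,"y":0,"z":0,"roll":0},{"x":0,"y":0,"z":0,"roll":0},{"x":0,"y":0,"z":0,"roll":0}]' --fingers 1

```text
time: 9.1
tool_pos: [519.3, 23.7, 3.7]
tcp_rot: [3.141, -0.0, 0.503]
contact_force: [0.3, -0.2, 1.1]
grip_width: 53.0
```

```bash
python3 - <<'E'
from h import *
for f,x,y in(('scene0',10,120),('side0',480,80)):
    c=load(f);o=load('wrist0')['obs'];R=Ro.from_euler('xyz',o['tcp_rot']).as_matrix()
    im=c['img'].copy();S=7
    im=cv2.resize(im[y+20:y+110,x:x+110],None,fx=S,fy=S,interpolation=cv2.INTER_CUBIC)
    for z,col in((-31,(0,0,255)),(-37,(0,255,0)),(-43,(255,0,0))):
        for yy in(-46,46):
          for xx in(-9.5,9.5):
            p=proj(c,R@np.array([xx,yy,z])+o['tool_pos'])[0];cv2.circle(im,tuple(int(k) for k in((p-[x,y+20]+.5)*S)),3,col,-1)
    cv2.imwrite(f'pics/chk2_{f}.png',im)
E
```

```text
(no output)
```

View pics/chk2_scene0.png

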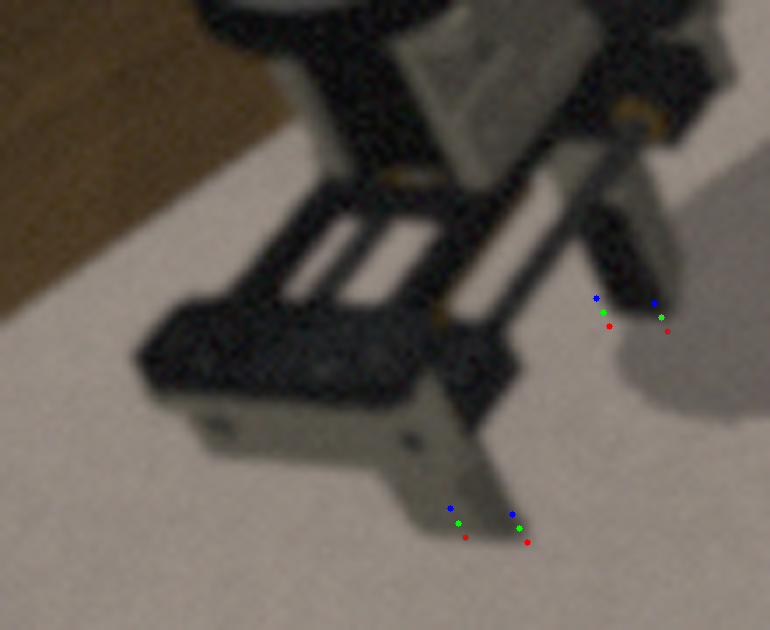

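View pics/chk2_side0.png

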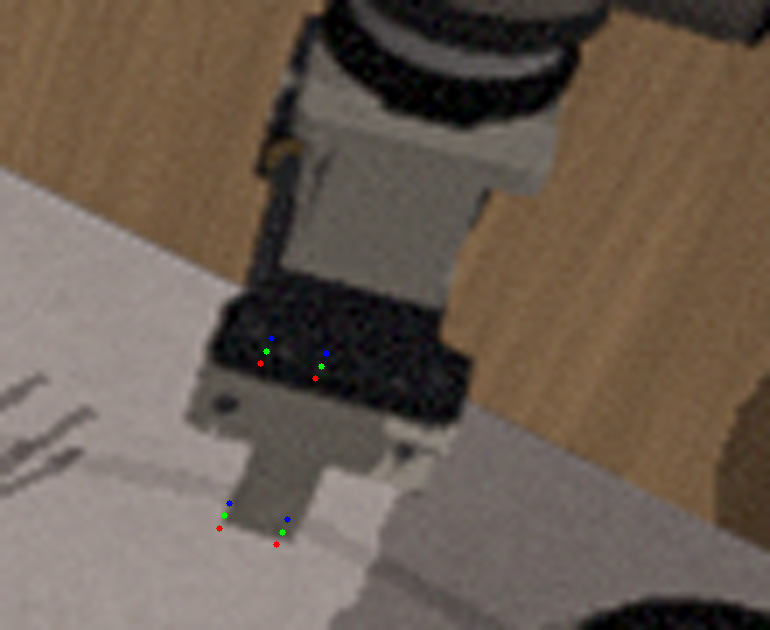

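The tips lie about 36 mm above the reported TCP. For real tips at about 5 mm, I'll descend to reported z = -31.

Call:
arm_command --targets '[{"x":0,"y":0,"z":0,"roll":0},{"x":0,"y":0,"z":0,"roll":0},{"x":0,"y":0,"z":0,"roll":0},{"x":0,"y":0,"z":0,"roll":0},{"x":0,"y":0,"z":0,"roll":0},{"x":0,"y":0,"z":-0.5,"roll":0},{"x":0,"y":0,"z":-1,"roll":0},{"x":0,"y":0,"z":-1,"roll":0}]'

```text
time: 9.77
tool_pos: [518.4, 23.8, -7.4]
tcp_rot: [-3.141, 0.002, 0.503]
contact_force: [-0.3, 0.8, -0.1]
grip_width: 91.6
```

Call:
arm_command --targets '[{"x":0,"y":0,"z":-0.5,"roll":0},{"x":0,"y":0,"z":-1,"roll":0},{"x":0,"y":0,"z":-1.5,"roll":0},{"x":0,"y":0,"z":-2,"roll":0},{"x":0,"y":0,"z":-2.5,"roll":0},{"x":0,"y":0,"z":-2.5,"roll":0},{"x":0,"y":0,"z":-2.5,"roll":0}]'

```text
time: 10.35
tool_pos: [519.0, 23.7, -31.7]
tcp_rot: [-3.141, 0.001, 0.503]
contact_force: [0.8, -0.5, 0.9]
grip_width: 91.7
```

Call:
arm_command --targets '[{"x":0,"y":0,"z":0,"roll":0},{"x":0,"y":0,"z":0,"roll":0},{"x":0,"y":0,"z":0,"roll":0},{"x":0,"y":0,"z":0,"roll":0},{"x":0,"y":0,"z":0,"roll":0},{"x":0,"y":0,"z":0,"roll":0},{"x":0,"y":0,"z":0,"roll":0},{"x":0,"y":0,"z":0,"roll":0}]' --fingers 0

```text
time: 11.02
tool_pos: [519.3, 23.8, -31.2]
tcp_rot: [3.142, -0.0, 0.503]
contact_force: [-0.3, 0.6, 2.2]
grip_width: 55.8
```

Call:
arm_command --targets '[{"x":0,"y":0,"z":0,"roll":0},{"x":0,"y":0,"z":0,"roll":0},{"x":0,"y":0,"z":0,"roll":0},{"x":0,"y":0,"z":0,"roll":0}]'

```text
time: 11.35
tool_pos: [519.3, 23.8, -31.2]
tcp_rot: [3.142, -0.0, 0.503]
contact_force: [-1.7, 0.6, 2.8]
grip_width: 55.3
```

Gripped at 55.3 mm. I'll lift and carry it over the rest.

Call:
arm_command --targets '[{"x":0,"y":0,"z":3,"roll":0},{"x":0,"y":0,"z":6,"roll":0},{"x":0,"y":0,"z":9,"roll":0},{"x":-0.4,"y":3,"z":9.5,"roll":-0.1},{"x":-0.9,"y":6.5,"z":9.5,"roll":-0.2},{"x":-1.4,"y":10,"z":9.5,"roll":-0.3},{"x":-1.9,"y":13.5,"z":9.5,"roll":-0.4},{"x":-2.4,"y":17,"z":9.5,"roll":-0.5}]'

```text
time: 12.02
tool_pos: [494.7, 195.0, 63.6]
tcp_rot: [3.141, 0.0, -0.003]
contact_force: [0.3, -0.4, -1.1]
grip_width: 55.7
```

Call:
arm_command --targets '[{"x":-0.6,"y":3.5,"z":0,"roll":-0.1},{"x":-1,"y":6.5,"z":0,"roll":-0.2},{"x":-1.2,"y":8.9,"z":0,"roll":-0.25},{"x":-1.2,"y":8.9,"z":0,"roll":-0.25},{"x":-1.2,"y":8.9,"z":0,"roll":-0.25},{"x":-1.2,"y":8.9,"z":0,"roll":-0.25},{"x":-1.2,"y":8.9,"z":0,"roll":-0.25}]'

```text
time: 12.6
tool_pos: [483.4, 281.5, 63.5]
tcp_rot: [3.141, 0.0, -0.248]
contact_force: [0.6, -0.6, -0.3]
grip_width: 55.9
```

```bash
python3 - <<'E'
from h import *
c=snap('wrist','w6');o=c['obs'];print(o['time'],o['tool_pos'],o['tcp_rot'],o['dq'])
snap('scene','c6');crop('c6',290,60,150,110,5,'c6c')
E
```

```text
12.6 [483.38041606 281.53328794  63.48280535] [ 3.14080846e+00  4.14764800e-04 -2.47716627e-01] [-0.00750479 -0.00399105 -0.00183395  0.00246048 -0.00095583  0.00493033]
```

View pics/w6.png

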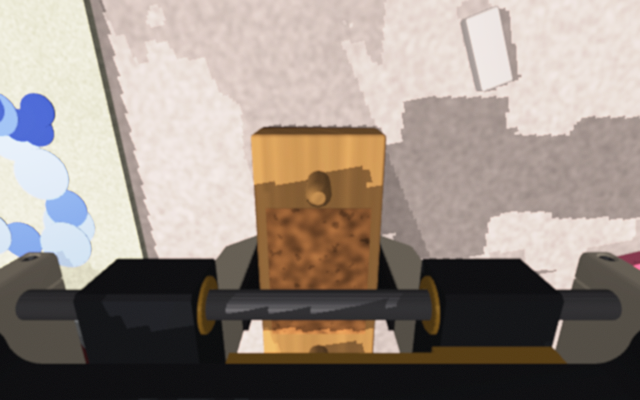

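View pics/c6c.png

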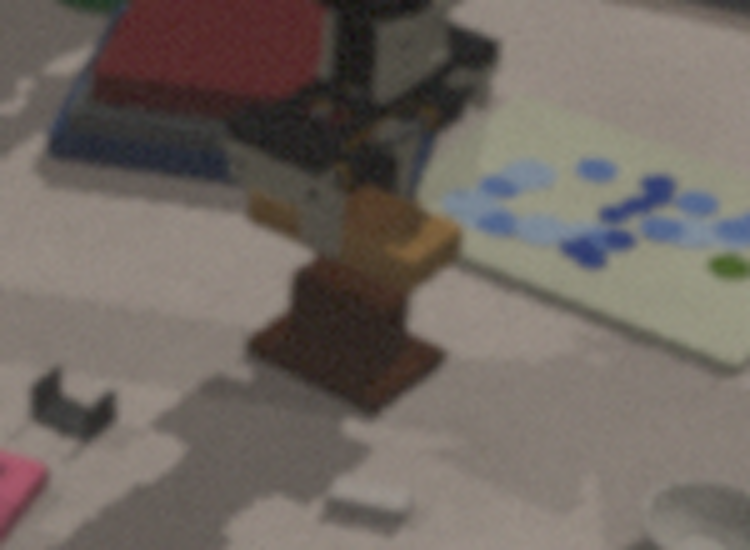

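```bash
python3 - <<'E'
from h import *
c=load('w6');o=c['obs'];R=Ro.from_euler('xyz',o['tcp_rot']).as_matrix()
for z in (118.7,):
    a,b=ray(c,252,134,z),ray(c,385,135,z);print(np.linalg.norm(a-b),R.T@((a+b)/2-o['tool_pos']),R.T@(a-b))
E
```

```text
54.1100452017509 [ 64.38194864   0.95727946 -55.24316906] [ 4.35277200e-01 -5.41082776e+01 -4.26120115e-02]
```

The base is centred in the grip along its length, with its front edge 64.4 mm ahead of the TCP. Now I'll lower it.

Call:
arm_command --targets '[{"x":0,"y":0.15,"z":-1,"roll":0},{"x":0,"y":0.15,"z":-2,"roll":0},{"x":0,"y":0.15,"z":-2.8,"roll":0},{"x":0,"y":0.15,"z":-3.2,"roll":0},{"x":0,"y":0.15,"z":-3.4,"roll":0},{"x":0,"y":0.15,"z":-3.4,"roll":0},{"x":0,"y":0.15,"z":-3.45,"roll":0},{"x":0,"y":0.15,"z":-3.45,"roll":0}]'

```text
time: 13.37
tool_pos: [483.4, 284.3, 29.1]
tcp_rot: [-3.142, -0.0, -0.247]
contact_force: [0.2, 0.1, -1.4]
grip_width: 55.5
```

Call:
arm_command --targets '[{"x":0,"y":-0.1,"z":0,"roll":0},{"x":0,"y":-0.1,"z":-0.05,"roll":0},{"x":0,"y":-0.1,"z":-0.1,"roll":0},{"x":0,"y":-0.1,"z":-0.1,"roll":0}]'

```text
time: 13.7
tool_pos: [483.4, 283.2, 28.8]
tcp_rot: [-3.142, -0.0, -0.247]
contact_force: [-1.7, -1.4, 4.2]
grip_width: 56.0
```

Contact at z=28.8 with 4 N upward. I'll release.

Call:
arm_command --targets '[{"x":0,"y":0,"z":0,"roll":0},{"x":0,"y":0,"z":0,"roll":0},{"x":0,"y":0,"z":0,"roll":0},{"x":0,"y":0,"z":0,"roll":0},{"x":0,"y":0,"z":0,"roll":0},{"x":0,"y":0,"z":0,"roll":0},{"x":0,"y":0,"z":0,"roll":0},{"x":0,"y":0,"z":0,"roll":0}]' --fingers 1

```text
time: 14.37
tool_pos: [483.3, 283.2, 28.2]
tcp_rot: [3.141, 0.0, -0.247]
contact_force: [0.5, -0.4, 0.4]
grip_width: 91.3
```

Call:
arm_command --targets '[{"x":0,"y":0,"z":1,"roll":0},{"x":0,"y":0,"z":3,"roll":0},{"x":0,"y":0,"z":6,"roll":0},{"x":0,"y":0,"z":9,"roll":0},{"x":0,"y":0,"z":12,"roll":0},{"x":0,"y":0,"z":12,"roll":0},{"x":0,"y":0,"z":12,"roll":0},{"x":0,"y":0,"z":12,"roll":0}]'

```text
time: 15.03
tool_pos: [482.9, 283.1, 148.2]
tcp_rot: [3.141, 0.0, -0.247]
contact_force: [-0.4, -0.1, -1.0]
grip_width: 91.7
```

```bash
python3 - <<'E'
from h import *
c=snap('wrist','w7');o=c['obs'];print(o['time'],o['tool_pos'],o['tcp_rot'],o['dq'])
crop('w7',240,90,160,180,3.3,'w7c')
E
```

```text
15.0333 [482.89872603 283.05019296 148.19134098] [ 3.14130276e+00  2.95135541e-04 -2.47251091e-01] [-8.61308893e-04  2.43513532e-02  1.95298334e-02 -4.32814750e-04
 -8.80944381e-05 -1.46022103e-03]
```

View pics/w7.png

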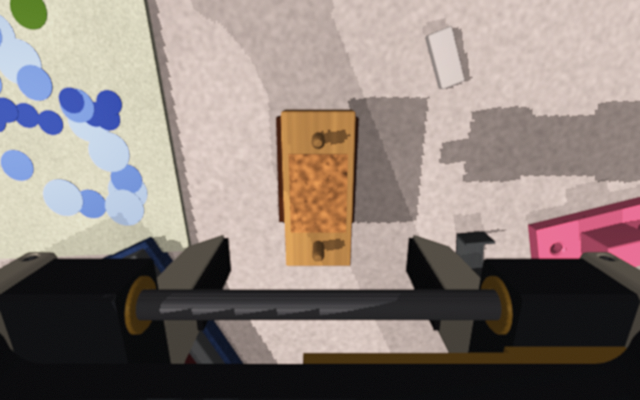

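View pics/w7c.png

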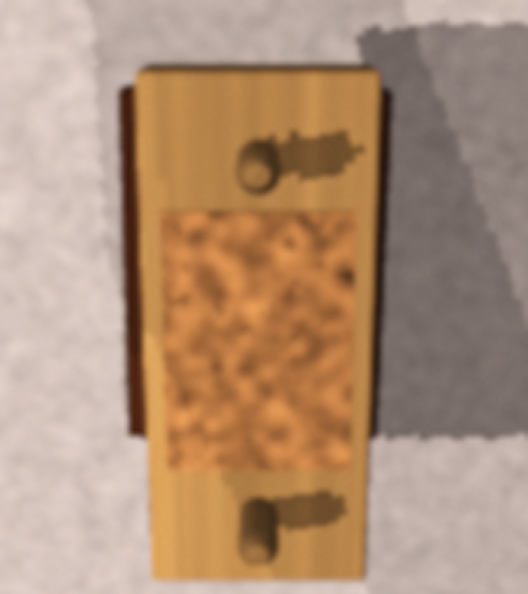

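```bash
cat > meas.py <<'E'
from h import *
c=load('w7');S=3.3;O=[240,90]
q=[ray(c,*(np.array(p)/S+O),84) for p in [(136,68),(383,68),(365,578),(153,578)]]
m=np.mean(q,0);d=q[0]+q[1]-q[2]-q[3];print(m,np.arctan2(d[1],d[0]),np.linalg.norm(d)/2)
a,b=[ray(c,*(np.array(p)/S+O),106) for p in((259,177),(258,545))];print((a+b)/2,np.arctan2(*(a-b)[1::-1]),np.linalg.norm(a-b))
E
python3 meas.py
```

```text
[483.07830825 281.71701879  84.        ] -0.24810063969104565 129.23207270051074
[483.40267205 281.8704627  106.        ] -0.2499406294329507 86.9834586814599
```

The base sits at about (483,282–283), yaw -0.25, centred within 2 mm and level on the rest. Now for the cover.

Call:
arm_command --targets '[{"x":0.3,"y":-3,"z":0,"roll":0},{"x":0.6,"y":-7,"z":0,"roll":0},{"x":0.9,"y":-11,"z":0,"roll":0},{"x":1.2,"y":-15,"z":0,"roll":0},{"x":1.5,"y":-19,"z":0,"roll":0},{"x":1.8,"y":-23,"z":0,"roll":0},{"x":2,"y":-27,"z":0,"roll":0},{"x":2.2,"y":-31,"z":0,"roll":0}]'

```text
time: 15.75
tool_pos: [504.2, -28.5, 147.0]
tcp_rot: [3.141, 0.003, -0.247]
contact_force: [1.1, 1.1, -0.1]
grip_width: 91.6
```

Call:
arm_command --targets '[{"x":0.3,"y":-4,"z":0,"roll":0},{"x":0.6,"y":-8,"z":0,"roll":0.02},{"x":0.9,"y":-12,"z":0,"roll":0.05},{"x":1.2,"y":-16,"z":0,"roll":0.05},{"x":1.5,"y":-20,"z":0,"roll":0.05},{"x":1.8,"y":-23.5,"z":0,"roll":0.05},{"x":2,"y":-26,"z":0,"roll":0.05},{"x":2.1,"y":-27.6,"z":0,"roll":0.05}]'

```text
time: 16.42
tool_pos: [525.2, -305.5, 146.2]
tcp_rot: [-3.141, 0.003, -0.2]
contact_force: [0.2, 0.6, -0.6]
grip_width: 91.8
```

Call:
arm_command --targets '[{"x":0,"y":0,"z":-1,"roll":0},{"x":0,"y":0,"z":-2,"roll":0},{"x":0,"y":0,"z":-2,"roll":0},{"x":0,"y":0,"z":-2,"roll":0},{"x":0,"y":0,"z":-2,"roll":0}]'

```text
time: 16.83
tool_pos: [526.4, -301.4, 128.0]
tcp_rot: [-3.141, 0.001, -0.196]
contact_force: [0.0, -0.0, 1.0]
grip_width: 92.0
```

```bash
python3 - <<'E'
from h import *
c=snap('wrist','w8');o=c['obs'];print(o['time'],o['tool_pos'],o['tcp_rot'],o['dq'])
crop('w8',240,90,160,180,3.3,'w8c')
E
```

```text
16.8333 [ 526.35162933 -301.43375283  128.02563947] [-3.14116309e+00  7.88244125e-04 -1.95714402e-01] [-0.00146659 -0.01024223 -0.01555598  0.00025009  0.00025677  0.00070535]
```

View pics/w8.png

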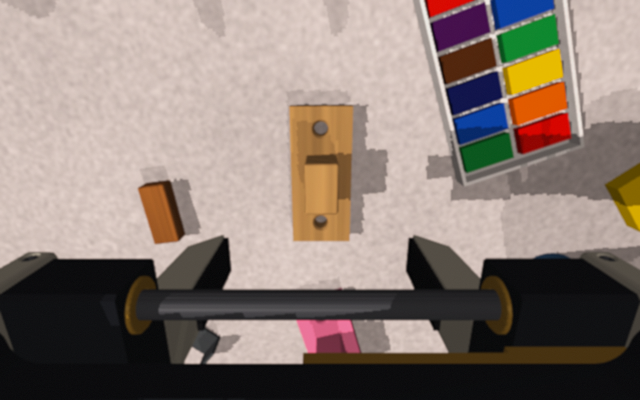

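View pics/w8c.png

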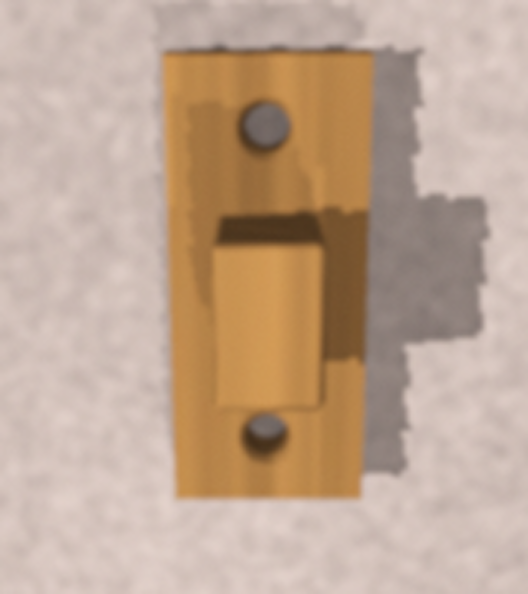

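```bash
python3 - <<'E'
from h import *
c=load('w8');S=3.3;O=[240,90]
def P(p,z): return ray(c,*(np.array(p)/S+O),z)
q=[P(p,16) for p in [(163,52),(373,52),(360,497),(177,497)]];m=np.mean(q,0);d=q[0]+q[1]-q[2]-q[3];print(m,np.arctan2(d[1],d[0]),np.linalg.norm(d)/2)
a,b=P((265,126),16),P((265,433),16);print((a+b)/2,np.arctan2(*(a-b)[1::-1]),np.linalg.norm(a-b))
q=[P(p,54) for p in [(213,243),(323,243),(321,405),(218,405)]];print(np.mean(q,0))
E
```

```text
[ 526.31807066 -305.32942188   16.        ] -0.19204680386388906 129.8301392181417
[ 527.18540658 -304.55687185   16.        ] -0.1940355879768878 89.6340628877522
[ 527.03899413 -305.23446497   54.        ]
```

Cover centre is at about (527,-304.5), yaw -0.194. I'll descend to real tips at about 22 mm, above the cover board and beside the block.

Call:
arm_command --targets '[{"x":0.05,"y":-0.28,"z":-3,"roll":0},{"x":0.05,"y":-0.28,"z":-6.5,"roll":0},{"x":0.05,"y":-0.28,"z":-10,"roll":0},{"x":0.05,"y":-0.28,"z":-12.5,"roll":0},{"x":0.05,"y":-0.28,"z":-14.2,"roll":0},{"x":0.05,"y":-0.28,"z":-14.2,"roll":0},{"x":0.05,"y":-0.28,"z":-14.2,"roll":0},{"x":0.05,"y":-0.28,"z":-14.2,"roll":0}]'

```text
time: 17.55
tool_pos: [528.0, -306.1, -12.0]
tcp_rot: [3.14, -0.003, -0.197]
contact_force: [-0.4, -0.7, 0.3]
grip_width: 91.8
```

Call:
arm_command --targets '[{"x":0,"y":0,"z":0,"roll":0},{"x":0,"y":0,"z":0,"roll":0},{"x":0,"y":0,"z":0,"roll":0},{"x":0,"y":0,"z":0,"roll":0},{"x":0,"y":0,"z":0,"roll":0},{"x":0,"y":0,"z":0,"roll":0},{"x":0,"y":0,"z":0,"roll":0},{"x":0,"y":0,"z":0,"roll":0}]' --fingers 0

```text
time: 18.22
tool_pos: [526.8, -305.6, -13.8]
tcp_rot: [3.142, 0.0, -0.197]
contact_force: [1.1, -0.3, 0.7]
grip_width: 43.0
```

Call:
arm_command --targets '[{"x":0,"y":0,"z":0,"roll":0},{"x":0,"y":0,"z":0,"roll":0},{"x":0,"y":0,"z":0,"roll":0},{"x":0,"y":0,"z":0,"roll":0},{"x":0,"y":0,"z":0,"roll":0},{"x":0,"y":0,"z":0,"roll":0},{"x":0,"y":0,"z":0,"roll":0},{"x":0,"y":0,"z":0,"roll":0}]'

```text
time: 18.88
tool_pos: [526.8, -305.5, -13.8]
tcp_rot: [-3.142, 0.0, -0.197]
contact_force: [0.6, 0.6, 0.2]
grip_width: 27.6
```

Call:
arm_command --targets '[{"x":0,"y":0,"z":1,"roll":0},{"x":0,"y":0,"z":3,"roll":0},{"x":0,"y":0,"z":6,"roll":0},{"x":0,"y":0,"z":9,"roll":0},{"x":0,"y":0,"z":12,"roll":0},{"x":0,"y":0,"z":14.4,"roll":0},{"x":0,"y":0,"z":14.4,"roll":0},{"x":0,"y":0,"z":14.4,"roll":0}]'

```text
time: 19.55
tool_pos: [527.4, -306.1, 132.3]
tcp_rot: [3.14, -0.003, -0.197]
contact_force: [-0.1, 0.2, -1.6]
grip_width: 27.8
```

```bash
python3 - <<'E'
from h import *
c=snap('wrist','w9');o=c['obs'];print(o['time'],o['tool_pos'],o['tcp_rot'],o['dq'])
crop('w9',200,90,240,270,2.2,'w9c')
E
```

```text
19.55 [ 527.40314208 -306.13871386  132.29953732] [ 3.13973534 -0.0032807  -0.19719052] [-0.00066456  0.04562401  0.05196905  0.0008237  -0.01364403  0.00109852]
```

View pics/w9c.png

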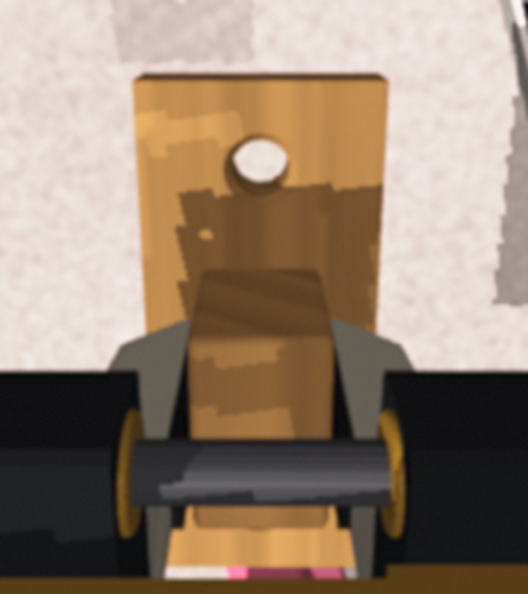

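```bash
python3 - <<'E'
from h import *
c=load('w9');H=np.array(c['hand_eye'])
def T(p,z,S=2.2,O=(200,90)):
    u,v=np.array(p)/S+O;d=H[:3,:3]@[(u-c['cx'])/c['fx'],(v-c['cy'])/c['fy'],1];return (H[:3,3]+d*(z-H[2,3])/d[2]).round(2)
z=-29.8
for p in[(135,79),(387,79),(166,568),(356,568)]:print(T(p,z))
print('hole',T((258,162),z))
print('block top front',T((190,337),z-38),T((332,337),z-38))
# base in w6
for p in[(252,134),(385,135),(269,353),(374,353)]:print('b',T(p,-55.2,1,(0,0)))
E
```

```text
[ 64.84 -26.31 -29.8 ]
[ 64.82  28.42 -29.8 ]
[-66.12 -24.71 -29.8 ]
[-66.18  26.86 -29.8 ]
hole [ 46.42   0.38 -29.8 ]
block top front [ 21.76 -12.28 -67.8 ] [ 21.74  14.21 -67.8 ]
b [ 64.55 -26.11 -55.2 ]
b [ 64.12  28.01 -55.2 ]
b [-45.92 -24.17 -55.2 ]
b [-45.98  29.1  -55.2 ]
```

The cover is held straight, with its front edge at 64.8 against 64.4 for the base in the same grip. I'll take it to the base.

Call:
arm_command --targets '[{"x":-0.3,"y":3,"z":0,"roll":0},{"x":-0.6,"y":6.5,"z":0,"roll":0},{"x":-0.9,"y":10.5,"z":0,"roll":0},{"x":-1.2,"y":14.5,"z":0,"roll":0},{"x":-1.5,"y":18.5,"z":0,"roll":-0.02},{"x":-1.8,"y":22.5,"z":0,"roll":-0.05},{"x":-2,"y":26.5,"z":0,"roll":-0.05},{"x":-2.2,"y":30.5,"z":0,"roll":-0.05}]'

```text
time: 20.27
tool_pos: [503.1, 1.3, 128.7]
tcp_rot: [3.141, 0.003, -0.248]
contact_force: [1.3, -1.2, -1.1]
grip_width: 27.5
```

Call:
arm_command --targets '[{"x":-0.3,"y":4,"z":0,"roll":0},{"x":-0.6,"y":8,"z":0,"roll":0},{"x":-0.9,"y":12,"z":0,"roll":0},{"x":-1.2,"y":16,"z":0,"roll":0},{"x":-1.5,"y":20,"z":0,"roll":0},{"x":-1.8,"y":23.5,"z":0,"roll":0},{"x":-2,"y":26,"z":0,"roll":0},{"x":-2.1,"y":27.5,"z":0,"roll":0}]'

```text
time: 20.93
tool_pos: [481.9, 277.0, 128.4]
tcp_rot: [3.14, 0.003, -0.245]
contact_force: [0.6, -0.1, -1.1]
grip_width: 27.9
```

Call:
arm_command --targets '[{"x":0,"y":0,"z":0,"roll":0},{"x":0,"y":0,"z":0,"roll":0},{"x":0,"y":0,"z":0,"roll":0},{"x":0,"y":0,"z":0,"roll":0},{"x":0,"y":0,"z":0,"roll":0}]'

```text
time: 21.35
tool_pos: [483.9, 273.2, 130.0]
tcp_rot: [3.141, 0.0, -0.249]
contact_force: [0.2, -0.9, -1.1]
grip_width: 27.8
```

Call:
arm_command --targets '[{"x":-0.1,"y":1,"z":-1,"roll":0},{"x":-0.1,"y":1,"z":-2.5,"roll":0},{"x":-0.1,"y":1,"z":-3.3,"roll":0},{"x":-0.1,"y":1,"z":-3.3,"roll":0},{"x":-0.1,"y":1,"z":-3.3,"roll":0},{"x":-0.1,"y":1,"z":-3.3,"roll":0},{"x":-0.1,"y":1,"z":-3.3,"roll":0}]'

```text
time: 21.93
tool_pos: [483.3, 284.6, 97.9]
tcp_rot: [-3.141, -0.001, -0.247]
contact_force: [0.0, -0.6, -0.7]
grip_width: 27.8
```

```bash
python3 - <<'E'
from h import *
c=snap('wrist','w10');o=c['obs'];print(o['time'],o['tool_pos'],o['tcp_rot'],o['contact_force'])
crop('w10',200,90,240,270,2.2,'w10c')
snap('side','s10');crop('s10',110,220,180,150,4.3,'s10c');snap('scene','c10');crop('c10',290,60,150,110,5,'c10c')
E
```

```text
21.9333 [483.29483163 284.57410645  97.91999996] [-3.14086829e+00 -1.08577268e-03 -2.47369952e-01] [ 0.04633394 -0.63491965 -0.67854504]
```

View pics/w10c.png

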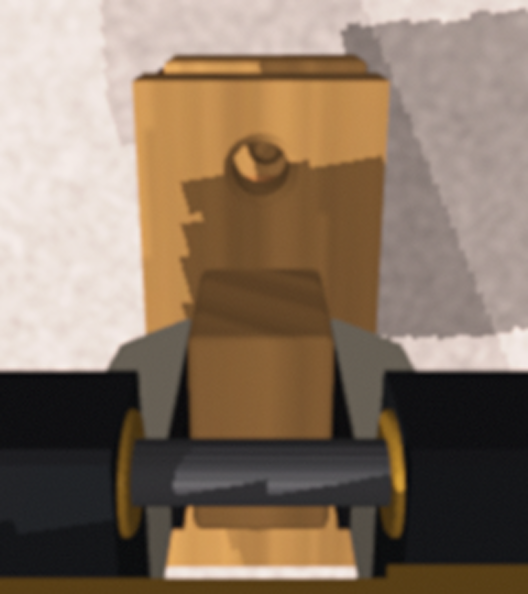

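View pics/c10c.png

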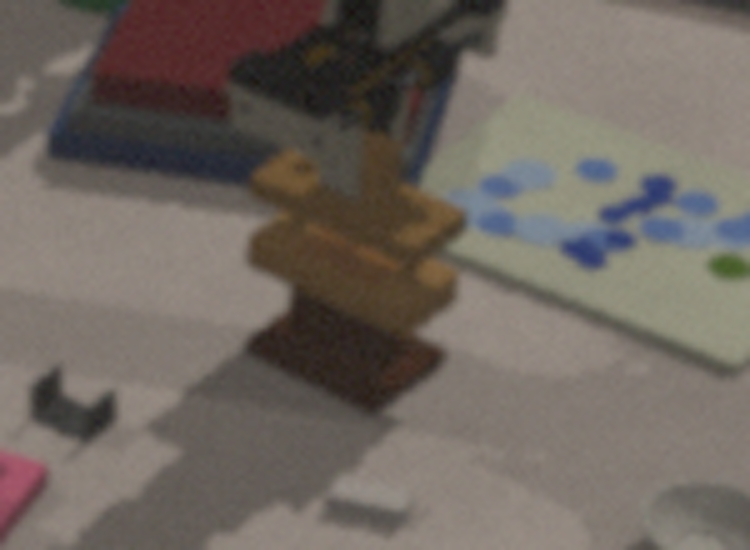

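View pics/s10c.png

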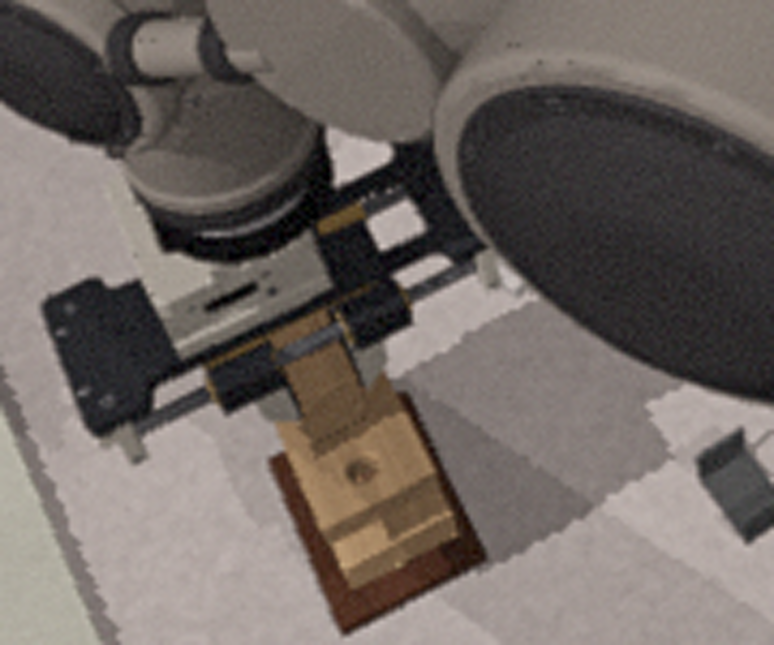

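```bash
python3 - <<'E'
from h import *
o=bot.get_obs();print(o['tool_pos'],o['tcp_rot'])
crop('w10',290,140,55,50,14,'w10h')
E
```

```text
[483.09206158 284.50324601  97.77429105] [-3.14108455e+00 -7.92806225e-04 -2.47309335e-01]
```

View pics/w10h.png

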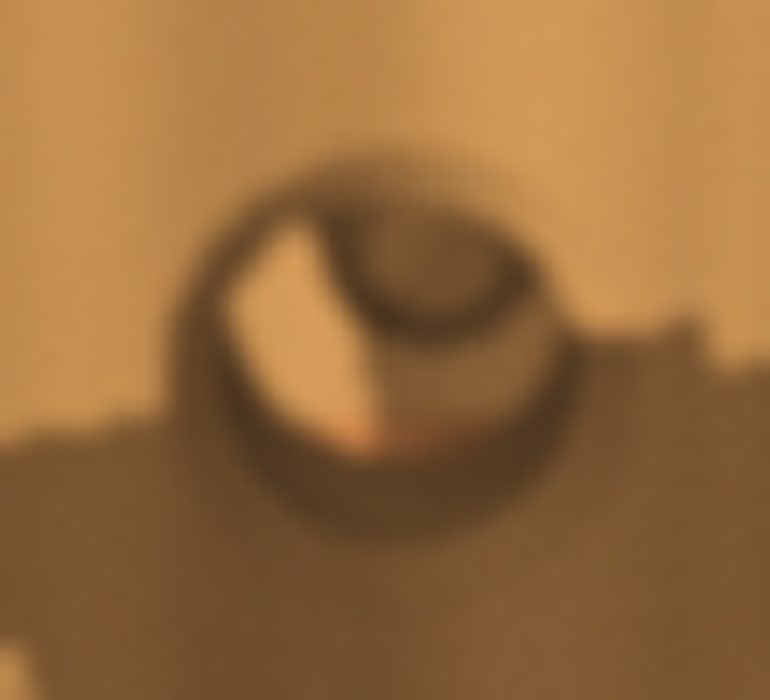

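```bash
python3 - <<'E'
from h import *
c=load('w10');H=np.array(c['hand_eye']);z0=c['obs']['tool_pos'][2]
def T(u,v,z):
    d=H[:3,:3]@[(u-c['cx'])/c['fx'],(v-c['cy'])/c['fy'],1];return (H[:3,3]+d*(z-H[2,3])/d[2])
h=T(290+375/14,140+345/14,-29.8);d=T(290+430/14,140+265/14,z0-106);e=d-h
R=Ro.from_euler('xyz',c['obs']['tcp_rot']).as_matrix();print(h,d,e,R@[e[0],e[1],0])
E
```

```text
[ 45.94935819   0.14004859 -29.8       ] [44.17599381  2.26755824 -8.08000004] [-1.77336438  2.12750965 21.71999996] [-2.24031096 -1.62853104 -0.00346656]
```

Through the hole the dowel tip sits about 2 mm off, mostly because the TCP is 1.4 mm over in y. I'll correct that and descend gently.

Call:
arm_command --targets '[{"x":-0.1,"y":-0.15,"z":0,"roll":0},{"x":-0.1,"y":-0.15,"z":0,"roll":0},{"x":-0.1,"y":-0.15,"z":0,"roll":0},{"x":-0.1,"y":-0.15,"z":-0.2,"roll":0},{"x":-0.1,"y":-0.15,"z":-0.4,"roll":0},{"x":-0.1,"y":-0.15,"z":-0.6,"roll":0},{"x":-0.1,"y":-0.15,"z":-0.8,"roll":0},{"x":-0.1,"y":-0.15,"z":-0.8,"roll":0}]'

```text
time: 22.75
tool_pos: [481.4, 282.8, 88.6]
tcp_rot: [3.141, 0.001, -0.247]
contact_force: [-0.7, 0.4, -1.6]
grip_width: 28.0
```

```bash
python3 - <<'E'
from h import *
c=snap('wrist','w11');o=c['obs'];print(o['time'],o['tool_pos'],o['tcp_rot'],o['contact_force'],o['moment'])
crop('w11',290,140,55,50,8,'w11h')
E
```

```text
22.75 [481.41761581 282.7765412   88.5931532 ] [ 3.14083055e+00  9.22089449e-04 -2.47195886e-01] [-0.70400618  0.40140142 -1.61691321] [0.03936476 0.03244674 0.03849443]
```

View pics/w11h.png

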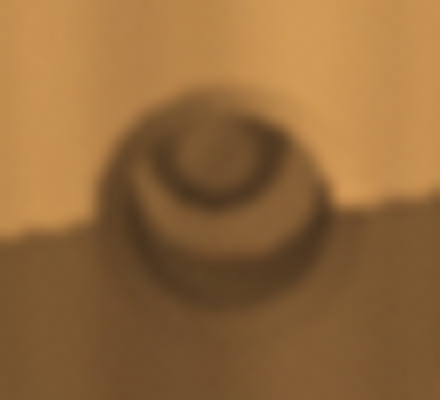

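```bash
python3 - <<'E'
from h import *
c=load('w11');H=np.array(c['hand_eye']);z0=c['obs']['tool_pos'][2]
def T(u,v,z):
    d=H[:3,:3]@[(u-c['cx'])/c['fx'],(v-c['cy'])/c['fy'],1];return (H[:3,3]+d*(z-H[2,3])/d[2])
h=T(290+216/8,140+196/8,-29.8);d=T(290+216/8,140+153/8,z0-106);print(h,d,d-h)
o=bot.get_obs();print(o['tool_pos'])
E
```

```text
[ 46.02158134   0.24606349 -29.8       ] [ 46.06769525   0.2193567  -17.4068468 ] [ 0.04611391 -0.02670679 12.3931532 ]
[481.58643368 282.84831666  88.86456217]
```

The dowel is now centred in the hole (0.05 mm by vision) and there's no contact force. Continuing straight down.

Call:
arm_command --targets '[{"x":0,"y":0,"z":-0.3,"roll":0},{"x":0,"y":0,"z":-0.6,"roll":0},{"x":0,"y":0,"z":-0.9,"roll":0},{"x":0,"y":0,"z":-1.2,"roll":0},{"x":0,"y":0,"z":-1.5,"roll":0},{"x":0,"y":0,"z":-1.6,"roll":0},{"x":0,"y":0,"z":-1.6,"roll":0}]'

```text
time: 23.38
tool_pos: [481.7, 282.9, 72.9]
tcp_rot: [3.141, 0.0, -0.247]
contact_force: [0.7, 0.5, -0.8]
grip_width: 27.8
```

Call:
arm_command --targets '[{"x":0,"y":0,"z":-0.1,"roll":0},{"x":0,"y":0,"z":-0.2,"roll":0},{"x":0,"y":0,"z":-0.3,"roll":0},{"x":0,"y":0,"z":-0.3,"roll":0},{"x":0,"y":0,"z":-0.3,"roll":0}]'

```text
time: 23.8
tool_pos: [481.8, 282.9, 70.2]
tcp_rot: [3.141, 0.0, -0.247]
contact_force: [0.7, -0.2, -0.7]
grip_width: 28.0
```

Call:
arm_command --targets '[{"x":0,"y":0,"z":-0.05,"roll":0},{"x":0,"y":0,"z":-0.1,"roll":0},{"x":0,"y":0,"z":-0.1,"roll":0},{"x":0,"y":0,"z":-0.1,"roll":0}]'

```text
time: 24.13
tool_pos: [481.8, 282.9, 70.1]
tcp_rot: [-3.141, -0.0, -0.247]
contact_force: [-1.6, -0.3, 6.3]
grip_width: 27.9
```

Call:
arm_command --targets '[{"x":0,"y":0,"z":-0.05,"roll":0},{"x":0,"y":0,"z":-0.1,"roll":0},{"x":0,"y":0,"z":-0.1,"roll":0},{"x":0,"y":0,"z":-0.1,"roll":0}]'

```text
time: 24.47
tool_pos: [481.9, 282.9, 70.1]
tcp_rot: [-3.141, -0.001, -0.247]
contact_force: [-4.8, -2.5, 14.2]
grip_width: 28.0
```

Call:
arm_command --targets '[{"x":0,"y":0,"z":0,"roll":0},{"x":0,"y":0,"z":0,"roll":0},{"x":0,"y":0,"z":0,"roll":0},{"x":0,"y":0,"z":0,"roll":0}]'

```text
time: 24.8
tool_pos: [481.9, 283.0, 70.1]
tcp_rot: [-3.141, -0.001, -0.247]
contact_force: [-4.7, -1.0, 12.7]
grip_width: 27.9
```

```bash
python3 - <<'E'
from h import *
c=snap('wrist','w12');o=c['obs'];print(o['time'],o['tool_pos'],o['tcp_rot'],o['contact_force'],o['moment'])
crop('w12',200,90,240,270,2.2,'w12c');snap('scene','c12');crop('c12',290,60,150,110,5,'c12c')
snap('side','s12');crop('s12',130,260,120,110,5.5,'s12c');print(bot.get_obs()['contact_force'])
E
```

```text
24.8 [481.89099555 282.9559081   70.1323546 ] [-3.14107063e+00 -1.05208841e-03 -2.47056642e-01] [-4.6803413  -1.03673936 12.70444059] [-0.4388588   0.90540449  0.0070933 ]
[-4.04489577 -1.27600455 12.87512542]
```

View pics/w12c.png

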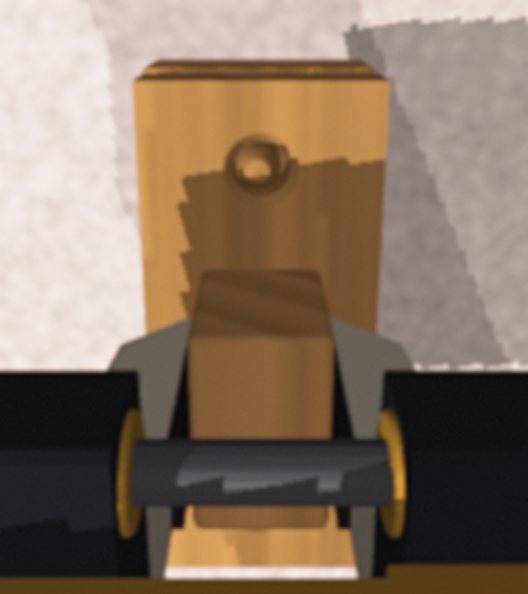

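View pics/c12c.png

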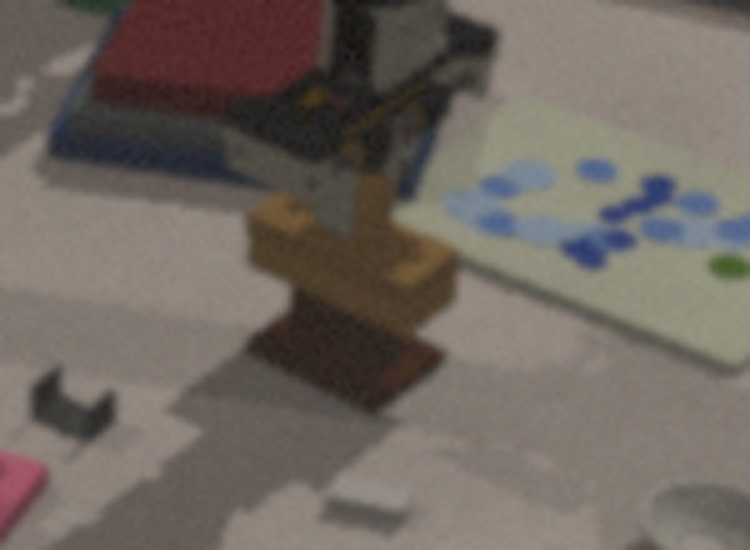

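View pics/s12c.png

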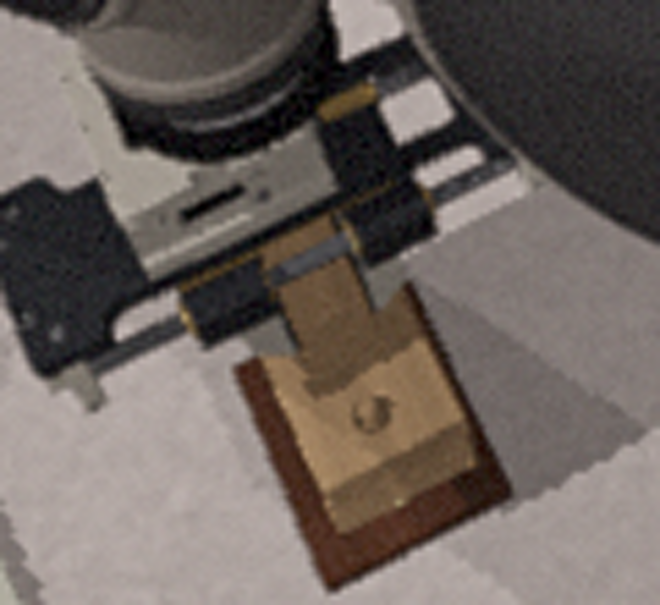

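The boards look flush, and the TCP rose exactly 83.9 mm from table to seat (84 expected). The dowel shows through the hole, the push is steady at about 13 N, and neither clip nor the eraser has moved. Handing in.

```bash
python3 - <<'E'
from h import *
print(bot.close_job()); 
E
```

```text
the job is handed in; nothing more can be done
None
```

The base is on the rest and let go. The cover is seated over the dowels, and the gripper is still holding it pressed down with about 13 N. I handed the job in at about 25 s; no verdict was reported.

**Last checks**
- **Base:** after release, the wrist camera put its centre within about 2 mm of the rest's centre. Its yaw was -0.25 rad, the same as the rest's.
- **Cover:** during insertion the dowel showed centred in the hole. The fingers rose 83.9 mm from gripping the cover on the table to seating it, against 84 mm expected. Both outside views show the boards flush.
- **Push:** 12.7–12.9 N downward and steady, with about 4–5 N sideways. The gripper opening stayed at 27.9 mm on the 28 mm block.
- **Other things:** nothing else was touched, and the clip and eraser in the last view looked unmoved. I did not measure every bystander.

**What disagreed**
- **Fingertip position:** all three cameras showed the fingertips about 36 mm above the stated tool point. My first two grasps of the base therefore closed on air above it, without moving it. I allowed for the offset from then on.
- **Wrist camera:** sideways readings were about 1 mm off, within the stated calibration.

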